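# Free the seized bolt of an exposure rack and take out the coupon

### The arm

A 6-joint arm with a two-finger parallel gripper is mounted at the origin on a cart in front of the work surface, level with it; the furniture and walls round the work are solid. World frame = base frame: x ahead of the robot, y to its left, z up, the work surface at z = 0. Lengths are in mm, angles in rad, forces in N, time in s.
With the tool pointing down it reaches from about 275 to 750 mm from the base axis. Payload 10.2 kg.
Tool frame: the origin (TCP) lies midway between the tips of the shut fingers; the grasp point (between the pads) lies 19 mm behind it (ctrl.grip_depth is the distance from the TCP to the grasp point, in mm); y points along the fingers, x is the direction in which the jaws open and shut, and the axes are right-handed (so a half turn about y gives the same grasp; the last joint's range is limited). The gripper opens to 85 mm and grips with 20 to 120 N. Pads are 22 mm wide; open, the fingers measure 114 mm over their backs; the gripper's body (76 mm by 85 mm) begins 54 mm behind the grasp point. The pads swing forward as they close: fully open they stand 13 mm farther back than shut.
Start: joints at [-1.54, 0.313, 1.498, -0, 1.331, -0.223], TCP at [131.806, -508.191, 231.294] pointing down, gripper open.
Joint ranges: [-2.94, 2.94], [-0.97, 2.17], [0.19, 2.56], [-1.23, 4.37], [0.02, 3.11], [-2.88, 2.88]. Speed limits (rad/s): [2.39, 2.39, 3.01, 3.14, 3.14, 3.14].

### API

Orientations are given as a unit quaternion [w, x, y, z].
In Python, from rig import ctrl gives the robot as it stands. The module is installed in compiled form; this text tells all that it offers.
- The arm moves only by the tool drive_tool, never from a script. Its arguments are lists of equal length, an entry for each row: "gripper": the closure, from 0 (fully open) to 1 (shut); "offset": the shift along the tool's x, y, z in m, a list of three; "turn": the turn about the tool's y in degrees. In form: {"gripper": [gripper, ...], "offset": [[tx, ty, tz], ...], "turn": [turn, ...]}. A call has 1 to 20 rows; each row shifts and turns the commanded pose from where the row before left it, along the tool's axes as they then stand; what a row does not reach is not made up. A row lasts 1/12 s, in which the tool goes at most 41.7 mm and 7.16 degrees, less where a joint would pass 70% of its speed; a pose out of reach is approached as far as the arm can. A call is refused whole if a number of a shift passes 0.0417 or a number of a turn 7.16, either way. A call with a gripper value outside its range is refused whole. The fingers move at their own pace and stop on an object; "force" is the grip in N (left out, the last holds). Time passes only in rows, so rows that do not move let the fingers close. It gives the time, the measured TCP pose, the force and the opening at its end, in the units of the state.
- ctrl.sense(): the state, without advancing time (a new reading comes with each control period).
- ctrl.capture(name): name is "scene" or "side" or "wrist"; returns (picture, depth): 480x640x3 uint8, red, green, blue; 480x640 float32, mm along the optical axis (not along the pixel's ray), 0 where there is no reading.
- ctrl.camera_params(name): a dict with "fovy" (degrees; the focal length in pixels is half the picture's height over the tangent of half this angle, whatever the lens; pixels are square), "cx", "cy" (the principal point, pixels), "view" (4x4, takes a point from world to camera coordinates); the wrist camera has in their place "tool_from_camera" (4x4, takes a point from camera to tool coordinates, whose origin is the TCP and whose axes are the tool frame's). Camera axes: x right, y down, z forward; pixel columns grow to the right and rows downward; lengths in mm; the calibration is good to about 2 mm. A picture is of the moment at which its call begins: read the wrist's pose just before it. camera_params takes no time and is no camera call.
- ctrl.finish_job(): hands the job in, once; it reports no verdict.
Trained networks look in the newest picture that a camera, given by its name, has taken for a name from the list of things; names that differ only in an ending like _2 or _b are one class to them, and where a whole thing is asked for, a point or a joint stands for the part that bears it (a point fixed in the world has none). Each returns a list of dicts, best first, with "score" (0 to 1); they miss things now and then, are a little off and sometimes report something else, mostly with a low value. They report only what shows in the picture. A call takes as long as a camera call.
- ctrl.boxes_of(camera, query): "centre" ([x, y, z] in mm, in the coordinates of the camera as it stood for that picture, good to about 4 mm: the middle of the surface that is visible of it).
- ctrl.regions_of(camera, query): "mask" (480x640 bool, what is visible of it).
- ctrl.pinpoint(camera, query): "centre" ([x, y, z] in mm, in the coordinates of the camera as it stood for that picture, good to about 4 mm: a listed point, or the origin of a listed thing).
The state is a dict: "time_s": time; "joints": joint angles; "dq": joint speeds; "tau": joint torques, N m; "eef_pos": TCP position; "ee_rot": TCP orientation; "force": force on the tool from outside, world axes, zero at the start; "wrist_torque": the same for the moment, N m; "grip_width": opening from 0.0 (shut) to 1.0 (fully open).
Only numpy, scipy, OpenCV 4.12 (cv2) and the standard library are available. Lean on these libraries where they do the work, as an engineer would, in place of code of your own. Each camera call takes 0.05 s, during which the arm holds its last target.

### The job

The slide bolt that locks the hold-down bar of the sloping exposure rack has seized with corrosion: work it free with short back-and-forth strokes until it runs, and draw it fully back. Then swing the hold-down bar up out of the way, slide the metal test coupon sideways out of its channel and lay it flat, without dropping it, in the empty near half of the white instrument tray. Leave the bolt drawn and the bar up, and do not disturb the forceps in the tray or knock over the tube standing at the front of the bench.

Things in the scene. Friction and masses are not known exactly. Their poses are not given: they have to be found in the camera images.
- rack: Bare-metal rack fixed to the bench, 140 mm deep, 160 wide; a flat bed sloping 30 degrees, low at the front (-x). Origin on the bench below bed_middle; x to the back, y left, z up. The bed spans y -45 to +115 mm, 70 mm down and 75 mm up the slope from its middle. A tool square to the bed leans 30 degrees from vertical, fingers pointing down and to the back.
- bed_middle (a point): Point on the bed's top face, 80 mm above the rack's origin. Its axes: x up the slope, y as the rack's y, z square off the bed. The coupon's channel runs along y here, from y = -45 mm (open end) to a stop at +31 mm; its sides are 11 mm high and their lips lap over the coupon's edges (3 mm play), so the coupon can only leave by sliding to -y.
- slide_bolt (a joint): Bolt travel, m: 0 as found, + is drawn out (+y of the rack), end stop 0.046. Moving it takes 4 to 7 N. Seized: it wedges hard after 6 to 13 mm outward, and stops 5 to 7 mm inward; more force does not help. Pull to the wedge, push back in to the stop, pull again: each round gains a few mm (wedges near 6, 9, 12.5 mm) and after 1 to 3 rounds it runs right out.
- bolt_tip (a point): Free end of the rusted round bolt (10 mm thick, 122 long, along y), 50 mm down the slope from bed_middle, in straps 23 mm high. It covers the tongue at the front end of the hold-down bar, which is free once the bolt is drawn over 32 mm. Strokes that turn back over 1 mm short of the wedge or the inner stop may gain nothing; 15 to 20 N shows that either is reached.
- bolt_knob (a point): Middle of the bolt's upright knob, its place to grip or push: dark, round, 16 mm thick, 25 long, axis square to the bed, on a thin stalk. This point is 50 mm off the bed, 13 mm below the knob's top, 27 mm above the straps; it moves with the bolt, along y of the rack. Own axes as bed_middle.
- hold_bar (a joint): Angle of the hold-down bar, rad: 0 shut, lying down the slope over the coupon with its stud in the coupon's hole; grows as its front end is lifted, up to 1.75. The stiff hinge (0.12 N m) holds it wherever it is left. The stud is clear of the coupon beyond 0.15 rad, but swing it up 0.6 rad or more to be out of the way.
- bar_handle (a point): Grip point of the bar's handle: black upright block on the bar, 18 mm along the bar, 13 wide (along y), 33 tall, square to the bar; its top is 11 mm beyond this point, the bar's top face 22 mm below. Moves with the bar on an arc about bar_hinge: 68 mm from it along the bar, 26 mm off it. Own axes: y the rack's y, z square off the bar.
- bar_hinge (a point): Middle of the bar's hinge axis, at the back of the bed, 58 mm up the slope from bed_middle and 16 mm off the bed; the axis is the rack's y. The steel bar is 24 mm wide and, shut, reaches 116 mm down the slope from here.
- coupon: Flat steel test coupon with rust spots, 45 mm wide (x), 140 long (y), 5 thick (z), about 0.13 kg; hole 11 mm across, 40 mm from its middle to +y. Origin: centre of its underside. It starts lying on the bed in the channel; its -y end stands about 65 mm out past the rack's side in free air: grip it there across its width. Slid 75 mm to -y it is out of the channel.
- tray: White foam instrument tray, 301 (x) x 271 (y) x 40 mm, fixed to the bench; inner floor 264 x 234 mm, 12 mm above the bench. Origin: centre of its underside. The instruments lie in its far half (x from +10 to +130 mm); its near half (x below 0, the robot's side) is empty.
- tube_50: Capped plastic tube standing on its cap, 33 mm thick, 118 mm tall, near the right front of the bench; leave alone.
- forceps: Loose forceps, 10x140x9 mm, long axis y, nearest of the instruments lying in the tray's far half; leave alone.

How it is judged:
By the outcome, as a careful person would: the job done as asked, in the order asked, and still so for the second after the job is handed in, with the robot touching nothing.
It also fails if it takes over 61 s, if anything falls off the work surface, if the arm or the gripper's body presses on something with over 40 N, if the wrist force passes 120 N, or if a joint passes its speed limit or range.

## Working session

There is one attempt and no reset: what is moved stays moved. The work goes in short steps, Python scripts to look and compute and a tool call to move; the robot and the scene stay as the last step left them, time stands still between calls to the robot, and variables do not carry over. Pictures are saved under pics/ and viewed, and the job is handed in when it is done.

Besides the shell and the picture viewer there is one more tool, called after "Request:" as name(argument=value, ...) on one line, values as JSON. drive_tool: Moves the arm, as the interface text tells. Its arguments: {"type":"object","properties":{"gripper":{"type":"array","items":{"type":"number"}},"offset":{"type":"array","items":{"type":"array","items":{"type":"number"}}},"turn":{"type":"array","items":{"type":"number"}},"force":{"type":"number"}},"required":["gripper","offset","turn"]}

```bash
mkdir -p pics; cat > h.py <<'E'
import numpy as np, cv2
from rig import ctrl
from scipy.spatial.transform import Rotation as R
def cam2world(cam,p):
    P=ctrl.camera_params(cam)
    p=np.append(np.array(p,float),1)
    if cam=="wrist":
        s=ctrl.sense(); T=np.eye(4); q=s["ee_rot"]; T[:3,:3]=R.from_quat([q[1],q[2],q[3],q[0]]).as_matrix(); T[:3,3]=s["eef_pos"]
        return (T@np.array(P["tool_from_camera"])@p)[:3]
    return (np.linalg.inv(np.array(P["view"]))@p)[:3]
def Rt():
    q=ctrl.sense()["ee_rot"]; return R.from_quat([q[1],q[2],q[3],q[0]]).as_matrix()
def px2world(cam,u,v,d):
    P=ctrl.camera_params(cam); f=240/np.tan(np.radians(P["fovy"])/2)
    return cam2world(cam,[(u-P["cx"])/f*d,(v-P["cy"])/f*d,d])
def save(cam,name):
    im,d=ctrl.capture(cam); cv2.imwrite(f"pics/{name}.png",im[:,:,::-1]); return im,d
E
python3 - <<'E'
from h import *
s=ctrl.sense(); print({k:np.round(v,3) for k,v in s.items()}); print(np.round(Rt(),3), ctrl.grip_depth)
for c in ["scene","side"]:
    save(c,c+"0")
    for n in ["rack","bed_middle","bolt_tip","bolt_knob","bar_handle","bar_hinge","coupon","tray","tube_50","forceps"]:
        if c=="side" and n in("forceps","tube_50"): continue
        r=ctrl.pinpoint(c,n)
        print(c,n,[(np.round(cam2world(c,x["centre"])),round(x["score"],2)) for x in r[:2]])
print(ctrl.sense()["time_s"])
E
```

```text
{'time_s': np.float64(0.0), 'joints': array([-1.54 ,  0.313,  1.498, -0.   ,  1.331, -0.223]), 'dq': array([ 0.001,  0.001, -0.   ,  0.001,  0.001, -0.001]), 'tau': array([-0.0000e+00, -4.1226e+01, -2.5975e+01, -0.0000e+00,  4.0000e-03,
       -0.0000e+00]), 'eef_pos': array([ 131.797, -507.914,  230.715]), 'ee_rot': array([ 0.56 , -0.559,  0.433, -0.432]), 'force': array([ 0.641,  0.038, -0.452]), 'wrist_torque': array([-0.023, -0.012, -0.064]), 'grip_width': np.float64(1.001)}
[[ 0.251 -0.     0.968]
 [-0.968  0.001  0.251]
 [-0.001 -1.     0.   ]] 18.700000000000003
scene rack []
scene bed_middle [(array([604., 193.,  81.]), 0.76)]
scene bolt_tip [(array([562., 162.,  73.]), 0.47)]
scene bolt_knob [(array([533., 213., 101.]), 0.54)]
scene bar_handle []
scene bar_hinge [(array([648., 203., 123.]), 0.62)]
scene coupon [(array([611., 155.,  82.]), 0.9)]
scene tray [(array([ 631., -173.,    0.]), 0.86), (array([604., 194.,  79.]), 0.25)]
scene tube_50 []
scene forceps [(array([ 670., -184.,   14.]), 0.55)]
side rack [(array([605., 195.,  -2.]), 0.61)]
side bed_middle [(array([604., 195.,  82.]), 0.79)]
side bolt_tip [(array([556., 163.,  70.]), 0.91)]
side bolt_knob [(array([529., 222.,  96.]), 0.63)]
side bar_handle [(array([574., 190., 116.]), 0.77), (array([604., 192.,  -4.]), 0.7)]
side bar_hinge [(array([645., 204., 123.]), 0.74), (array([603., 197.,  -3.]), 0.67)]
side coupon [(array([612., 152.,  81.]), 0.93)]
side tray [(array([ 636., -174.,    4.]), 0.65)]
1.0
```

View pictures.

View pics/scene0.png

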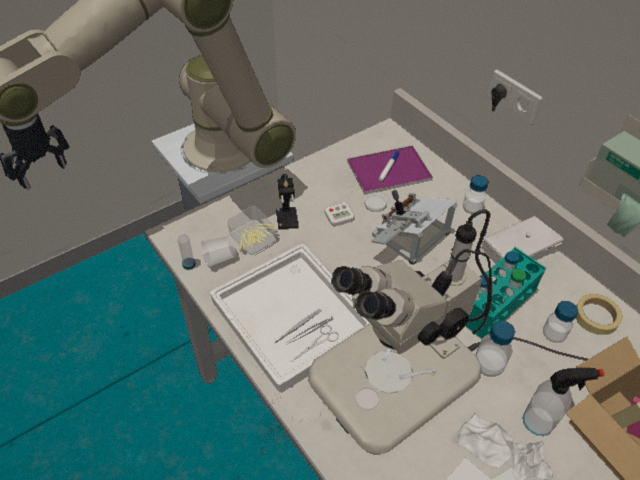

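View pics/side0.png

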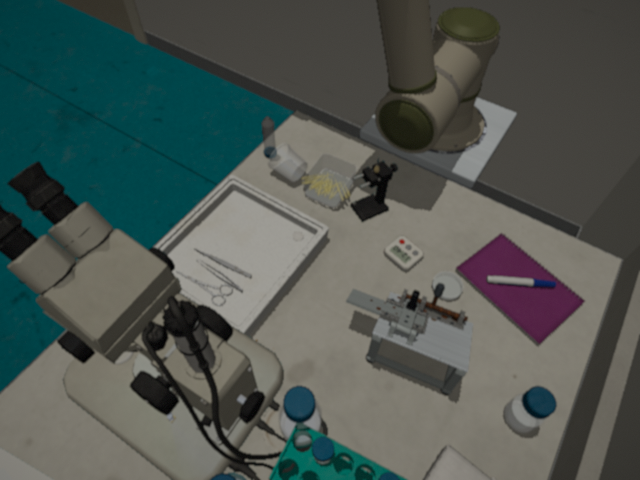

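```bash
python3 - <<'E'
from h import *
for c in ["scene","side"]:
    im,d=save(c,c+"1")
    np.save(c+"_d.npy",d)
    for n in ["coupon","bolt_knob","bar_handle","tray"]:
        r=ctrl.regions_of(c,n)
        if not r: print(c,n,None); continue
        m=r[0]["mask"]; vv,uu=np.nonzero(m&(d>0)); 
        P=np.array([px2world(c,u,v,d[v,u]) for u,v in list(zip(uu,vv))[::max(1,len(uu)//1500)]])
        print(c,n,len(uu),r[0]["score"],np.round(np.percentile(P,[2,50,98],axis=0)).tolist())
        if n=="coupon":
            C=P-np.median(P,0); w,s,V=np.linalg.svd(C-C.mean(0),full_matrices=False); print(V.round(3))
    if c=="scene":
        for u,v in [(345,278),(375,303),(352,270),(400,290),(465,235),(287,185),(287,180),(185,240),(340,285),(365,310),(388,330),(396,195)]:
            print(u,v,np.round(px2world(c,u,v,d[v,u])))
    # height map of everything above 100mm
    P0=ctrl.camera_params(c); f=240/np.tan(np.radians(P0["fovy"])/2)
    v,u=np.mgrid[0:480,0:640]; pts=np.stack([(u-P0["cx"])/f*d,(v-P0["cy"])/f*d,d,np.ones_like(d)],-1).reshape(-1,4)
    W=(pts@np.linalg.inv(np.array(P0["view"])).T)[:,:3]; W=W[(d.ravel()>0)]
    for x0 in range(250,850,50):
        row=[]
        for y0 in range(-350,350,50):
            s=W[(W[:,0]>=x0)&(W[:,0]<x0+50)&(W[:,1]>=y0)&(W[:,1]<y0+50)]
            row.append(int(np.percentile(s[:,2],99)) if len(s)>3 else -1)
        print(x0,row)
E
python3 - <<'E'
import cv2
im=cv2.imread('pics/side1.png'); cv2.imwrite('pics/side1z.png',cv2.resize(im[260:410,320:500],None,fx=4,fy=4,interpolation=cv2.INTER_CUBIC))
E
```

```text
scene coupon 408 0.64 [[576.0, 86.0, 5.0], [612.0, 134.0, 84.0], [639.0, 189.0, 99.0]]
[[ 0.318 -0.941  0.12 ]
 [ 0.605  0.299  0.738]
 [ 0.731  0.162 -0.663]]
scene bolt_knob 142 0.54 [[526.0, 166.0, 65.0], [545.0, 217.0, 74.0], [565.0, 267.0, 112.0]]
scene bar_handle NoneTraceback (most recent call last):
  File "<stdin>", line 9, in <module>
  File "h.py", line 15, in px2world
    return cam2world(cam,[(u-P["cx"])/f*d,(v-P["cy"])/f*d,d])
  File "h.py", line 5, in cam2world
    P=ctrl.camera_params(cam)
ValueError: time passes only in moves, steps and waits
[ WARN:0@0.016] global loadsave.cpp:275 findDecoder imread_('pics/side1.png'): can't open/read file: check file path/integrity
Traceback (most recent call last):
TypeError: 'NoneType' object is not subscriptable
```

```bash
cat >> h.py <<'E'
def cloud(cam,d):
    P0=ctrl.camera_params(cam); f=240/np.tan(np.radians(P0["fovy"])/2)
    v,u=np.mgrid[0:480,0:640]; pts=np.stack([(u-P0["cx"])/f*d,(v-P0["cy"])/f*d,d,np.ones_like(d)],-1)
    if cam=="wrist":
        s=ctrl.sense(); T=np.eye(4); q=s["ee_rot"]; T[:3,:3]=R.from_quat([q[1],q[2],q[3],q[0]]).as_matrix(); T[:3,3]=s["eef_pos"]
        M=T@np.array(P0["tool_from_camera"])
    else: M=np.linalg.inv(np.array(P0["view"]))
    W=(pts@M.T)[...,:3].copy(); W[d<=0]=np.nan; return W
E
cat > a.py <<'E'
from h import *
for c in ["scene","side"]:
    im,d=save(c,c+"1"); W=cloud(c,d)
    np.save(c+"_W.npy",W)
    for n in ["coupon","bolt_knob","bar_handle"]:
        if c=="scene": continue
        r=ctrl.regions_of(c,n)
        if not r: print(c,n,None); continue
        P=W[r[0]["mask"]]; P=P[~np.isnan(P[:,0])]
        print(c,n,len(P),r[0]["score"],np.round(np.percentile(P,[2,50,98],axis=0)).tolist())
        if n=="coupon":
            P=P[P[:,2]>60]; w,s,V=np.linalg.svd(P-P.mean(0),full_matrices=False); print(V.round(3))
    F=W.reshape(-1,3); F=F[~np.isnan(F[:,0])]
    for x0 in range(250,850,50):
        row=[]
        for y0 in range(-350,350,50):
            s=F[(F[:,0]>=x0)&(F[:,0]<x0+50)&(F[:,1]>=y0)&(F[:,1]<y0+50)]
            row.append(int(np.percentile(s[:,2],99)) if len(s)>3 else -1)
        print(x0,row)
print(ctrl.sense()["time_s"])
import cv2
im=cv2.imread('pics/side1.png'); cv2.imwrite('pics/side1z.png',cv2.resize(im[260:410,320:500],None,fx=4,fy=4,interpolation=cv2.INTER_CUBIC))
E
python3 a.py
```

```text
250 [4, 3, 5, 638, 577, 602, 476, 328, 255, 7, 6, 7, 17, 16]
300 [9, 42, 38, 637, 632, 618, 243, 247, 7, 5, 6, 14, 19, 20]
350 [114, 114, 70, 61, 38, 51, 153, 127, 5, 5, 5, 16, 25, 32]
400 [4, 58, 57, 53, 51, 51, 114, 11, 21, 23, 17, 21, 28, 22]
450 [39, 45, 44, 43, 45, 44, 42, 7, 22, 21, 19, 21, 16, 15]
500 [43, 38, 36, 38, 37, 42, 44, 5, 5, 18, 71, 111, 80, 52]
550 [42, 36, 18, 17, 17, 41, 44, 5, 5, 78, 124, 98, 87, 88]
600 [43, 36, 17, 17, 19, 38, 46, 6, 96, 97, 129, 129, 114, 117]
650 [43, 37, 21, 23, 23, 40, 44, -1, -1, -1, 128, 125, 120, 118]
700 [43, 37, 18, 21, 24, 36, -1, -1, -1, -1, 6, 6, 4, 42]
750 [42, 42, 62, 63, 65, 63, -1, -1, -1, -1, -1, -1, 8, 45]
800 [5, 58, 66, 300, 371, 356, 259, 250, -1, -1, -1, 92, 124, 121]
side coupon 885 0.72 [[580.0, 89.0, 73.0], [608.0, 136.0, 85.0], [636.0, 221.0, 99.0]]
[[ 0.262 -0.964  0.044]
 [-0.832 -0.249 -0.495]
 [ 0.489  0.093 -0.867]]
side bolt_knob 339 0.93 [[523.0, 211.0, 54.0], [542.0, 223.0, 74.0], [552.0, 266.0, 112.0]]
side bar_handle 566 0.9 [[556.0, 180.0, 74.0], [602.0, 196.0, 114.0], [650.0, 211.0, 130.0]]
250 [4, 4, 4, 5, 4, 434, 435, 350, 257, 3, 4, 4, 15, 15]
300 [49, 115, 59, 52, 51, 52, 238, 239, 3, 4, 4, 14, 15, 15]
350 [113, 117, 72, 61, 37, 52, 153, 127, 4, 3, 4, 16, 27, 29]
400 [4, 54, 57, 51, 51, 50, 115, 8, 20, 22, 16, 18, 25, 16]
450 [42, 43, 43, 43, 43, 42, 41, 4, 19, 20, 16, 19, 16, 4]
500 [44, 38, 33, 33, 35, 37, 42, 4, 4, 3, 73, 113, 80, 4]
550 [43, 37, 16, 16, 16, 38, 42, 4, 74, 80, 124, 101, 88, 88]
600 [43, 37, 16, 16, 16, 38, 43, 4, 95, 96, 130, 130, 116, 118]
650 [43, 37, 24, 24, 24, 38, 42, 4, 4, 4, 126, 119, 118, 112]
700 [43, 37, 18, 19, 20, 40, 43, 4, 4, 4, 4, 4, 3, 41]
750 [-1, -1, 15, 62, 59, 60, 64, 63, 59, 4, 3, 4, 4, 44]
800 [-1, -1, -1, 404, 381, 357, 260, 252, 77, 144, 141, 91, 123, 90]
1.5
```

View pics/side1z.png

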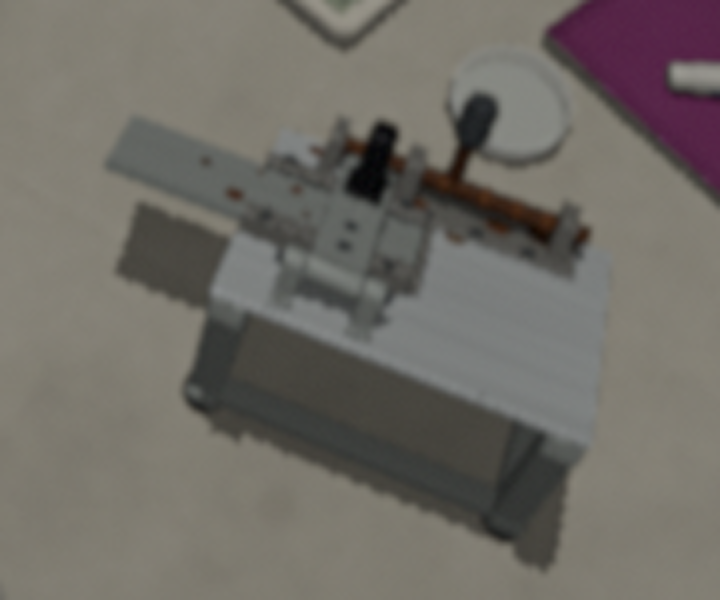

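```bash
cat > b.py <<'E'
import numpy as np
W=np.load("side_W.npy").reshape(-1,3); W=W[~np.isnan(W[:,0])]
# points near assumed bed plane
for yaw0 in [10,13]:
    n=np.array([-.5*np.cos(np.radians(yaw0)),-.5*np.sin(np.radians(yaw0)),.866]); c=np.array([604,194,81.])
    for it in range(8):
        e=(W-c)@n; r=np.linalg.norm(W-c,axis=1)
        m=(abs(e)<(5 if it<3 else 2.5))&(r<140)&(W[:,2]>40)
        # keep the top-back bare bed
        P=W[m]; cc=P.mean(0); u,s,V=np.linalg.svd(P-cc,full_matrices=False); n=V[2]*np.sign(V[2][2]); c=np.array([604,194,0]); c=np.array([604,194,cc[2]-((c-cc)[:2]@n[:2])/n[2]])
    print(m.sum(),n,c,np.degrees(np.arctan2(-n[1],-n[0])),np.degrees(np.arccos(n[2])))
E
python3 b.py; python3 - <<'E'
import cv2,numpy as np
W=np.load('side_W.npy')
# crop px (x,y)/4+offset
def p(x,y): 
    v=int(260+y/4);u=int(320+x/4); return W[v,u].round(1)
for n,x,y in [("coupon corner",140,125),("coupon lower corner",112,160),("bolt right",580,235),("bolt left",352,147),("bed right corner",598,440),("bed left low",222,290),("knob",480,100),("handle top",384,130),("handle base",365,180)]: print(n,p(x,y))
E
```

```text
3486 [-0.47790615 -0.05662456  0.87658392] [604.         194.          84.57700329] 6.757169593498902 28.76701013173934
3486 [-0.47790615 -0.05662456  0.87658392] [604.         194.          84.57700329] 6.757169593498902 28.76701013173934
coupon corner [605.   91.4  78.5]
coupon lower corner [635.9  93.8  95.1]
bolt right [540.5 281.4  75.5]
bolt left [556.9 176.6  73.6]
bed right corner [589.9 331.3   2.8]
bed left low [671.7 166.1 116.5]
knob [528.  217.7 113.1]
handle top [571.7 189.7 125.4]
handle base [586.9 192.  103.7]
```

Request:
drive_tool(gripper=[0.5, 0.5, 0.5, 0.5, 0.5, 0.5, 0.5, 0.5, 0.5, 0.5, 0.5, 0.5, 0.5, 0.5, 0.5, 0.5, 0.5, 0.5, 0.5, 0.5], offset=[[-0.0298, -0.0015, 0.0283], [-0.0298, -0.0015, 0.0283], [-0.0298, -0.0015, 0.0283], [-0.0298, -0.0015, 0.0283], [-0.0298, -0.0015, 0.0283], [-0.0298, -0.0015, 0.0283], [-0.0298, -0.0015, 0.0283], [-0.0298, -0.0015, 0.0283], [-0.0298, -0.0015, 0.0283], [-0.0298, -0.0015, 0.0283], [-0.0298, -0.0015, 0.0283], [-0.0298, -0.0015, 0.0283], [-0.0298, -0.0015, 0.0283], [-0.0298, -0.0015, 0.0283], [-0.0298, -0.0015, 0.0283], [-0.0298, -0.0015, 0.0283], [-0.0298, -0.0015, 0.0283], [-0.0298, -0.0015, 0.0283], [-0.0298, -0.0015, 0.0283], [-0.0298, -0.0015, 0.0283]], turn=[0, 0, 0, 0, 0, 0, 0, 0, 0, 0, 0, 0, 0, 0, 0, 0, 0, 0, 0, 5], force=60)

```text
time_s: 3.17
eef_pos: [530.5, 213.1, 261.3]
ee_rot: [0.54, -0.54, 0.456, -0.457]
force: [1.8, -1.8, 0.6]
grip_width: 0.499
```

Request:
drive_tool(gripper=[0.5, 0.5], offset=[[0, 0, 0], [0, 0, 0]], turn=[0, 0])

```text
time_s: 3.33
eef_pos: [530.2, 212.2, 260.3]
ee_rot: [-0.54, 0.541, -0.456, 0.456]
force: [-0.6, -0.6, -0.2]
grip_width: 0.495
```

```bash
cat > w.py <<'E'
from h import *
import sys
s=ctrl.sense(); print(s["time_s"],s["eef_pos"].round(1),s["force"].round(1),s["grip_width"].round(3)); print(Rt().round(3).tolist())
im,d=save("wrist",sys.argv[1]); W=cloud("wrist",d); np.save("wrist_W.npy",W)
for n in sys.argv[2:]:
    r=ctrl.pinpoint("wrist",n); print(n,[(np.round(cam2world("wrist",x["centre"]),1).tolist(),round(x["score"],2)) for x in r[:2]])
E
python3 w.py w1 bed_middle bolt_knob bolt_tip bar_handle bar_hinge coupon
```

```text
Traceback (most recent call last):
  File "w.py", line 3, in <module>
    s=ctrl.sense(); print(s["time_s"],s["eef_pos"].round(1),s["force"].round(1),s["grip_width"].round(3)); print(Rt().round(3).tolist())
                                                                                ^^^^^^^^^^^^^^^^^^^^^
AttributeError: 'float' object has no attribute 'round'
```

```bash
sed -i 's/s\["grip_width"\].round(3)/round(float(s["grip_width"]),3)/; s/s\["eef_pos"\].round(1),s\["force"\].round(1)/np.round(s["eef_pos"],1),np.round(s["force"],1)/' w.py
python3 w.py w1 bed_middle bolt_knob bolt_tip bar_handle bar_hinge coupon
```

```text
3.3333 [530.2 212.2 260.3] [-0.6 -0.6 -0.2] 0.495
[[0.168, -0.001, 0.986], [-0.986, -0.0, 0.168], [0.0, -1.0, -0.001]]
bed_middle [([604.7, 195.7, 82.0], 0.77), ([556.9, 163.7, 68.5], 0.72)]
bolt_knob [([527.5, 216.4, 100.1], 0.89)]
bolt_tip [([554.5, 166.5, 67.4], 0.89), ([604.4, 192.2, 1.9], 0.67)]
bar_handle [([576.9, 190.1, 113.5], 0.7)]
bar_hinge [([644.9, 200.6, 127.1], 0.95)]
coupon [([609.7, 152.8, 81.5], 0.93), ([576.6, 190.2, 116.0], 0.7)]
```

View pics/w1.png

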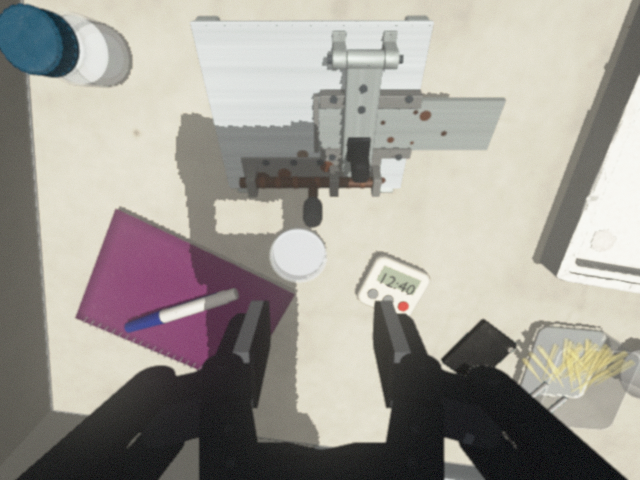

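Request:
drive_tool(gripper=[0.5, 0.5, 0.5, 0.5, 0.5, 0.5, 0.5], offset=[[-0.0063, 0.035, -0.001], [0, 0.035, 0], [0, 0.035, 0], [0, 0.03, 0], [0, 0.025, 0], [0, 0.015, 0], [0, 0, 0]], turn=[0, 0, 0, 0, 0, 0, 0])

```text
time_s: 4.27
eef_pos: [526.4, 216.0, 83.4]
ee_rot: [-0.538, 0.541, -0.458, 0.456]
force: [0.1, -0.8, -0.3]
grip_width: 0.496
```

```bash
python3 w.py w2 bolt_knob
```

```text
4.2667 [526.4 216.   83.4] [ 0.1 -0.8 -0.3] 0.496
[[0.165, -0.006, 0.986], [-0.986, -0.001, 0.165], [0.0, -1.0, -0.006]]
bolt_knob [([529.4, 220.4, 103.9], 0.59)]
```

View pics/w2.png

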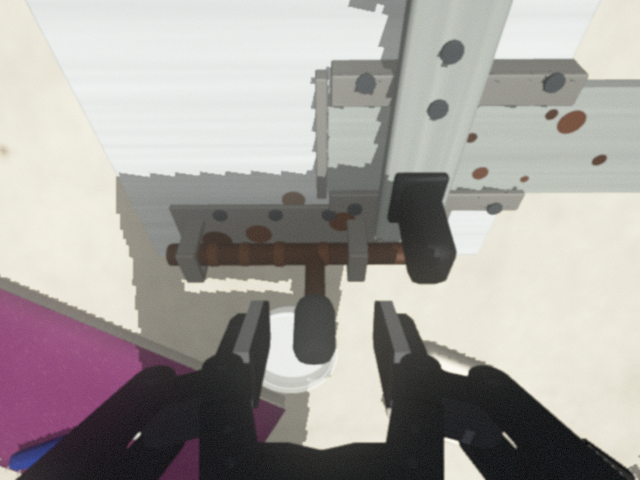

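Request:
drive_tool(gripper=[1, 1, 1, 1, 1, 1], offset=[[-0.002, 0, 0], [0, 0, 0], [0, 0, 0], [0, 0, 0], [0, 0, 0], [0, 0, 0]], turn=[0, 0, 0, 0, 0, 0], force=80)

```text
time_s: 4.87
eef_pos: [528.3, 219.2, 88.0]
ee_rot: [0.541, -0.539, 0.456, -0.457]
force: [-2.1, 0.8, 5.8]
grip_width: 0.153
```

```bash
python3 w.py w3
```

```text
4.8667 [528.3 219.2  88. ] [-2.1  0.8  5.8] 0.153
[[0.166, 0.003, 0.986], [-0.986, 0.001, 0.166], [-0.0, -1.0, 0.003]]
```

View pics/w3.png

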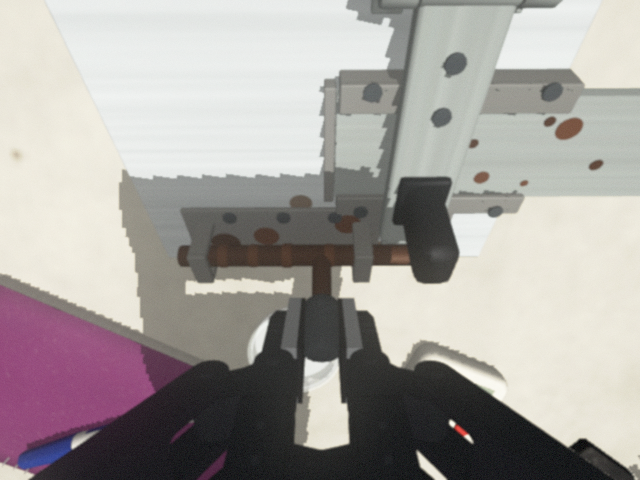

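Request:
drive_tool(gripper=[1, 1, 1, 1], offset=[[-0.0015, 0, 0], [-0.0015, 0, 0], [-0.0015, 0, 0], [-0.0015, 0, 0]], turn=[0, 0, 0, 0])

```text
time_s: 5.25
eef_pos: [527.5, 224.2, 88.0]
ee_rot: [0.54, -0.54, 0.456, -0.458]
force: [-1.8, -5.0, 5.5]
grip_width: 0.153
```

Request:
drive_tool(gripper=[1, 1, 1, 1], offset=[[-0.001, 0, 0], [-0.001, 0, 0], [-0.001, 0, 0], [0, 0, 0]], turn=[0, 0, 0, 0])

```text
time_s: 5.58
eef_pos: [527.2, 225.6, 87.9]
ee_rot: [-0.539, 0.54, -0.455, 0.458]
force: [0.1, -14.3, 6.5]
grip_width: 0.152
```

Request:
drive_tool(gripper=[1, 1, 1], offset=[[-0.001, 0, 0], [-0.001, 0, 0], [0, 0, 0]], turn=[0, 0, 0])

```text
time_s: 5.83
eef_pos: [527.2, 226.0, 87.8]
ee_rot: [-0.539, 0.541, -0.454, 0.459]
force: [0.0, -23.0, 7.5]
grip_width: 0.151
```

Request:
drive_tool(gripper=[1, 1, 1, 1, 1, 1, 1, 1], offset=[[0.0025, 0, 0], [0.0025, 0, 0], [0.0025, 0, 0], [0.0025, 0, 0], [0.0025, 0, 0], [0.0025, 0, 0], [0.002, 0, 0], [0.001, 0, 0]], turn=[0, 0, 0, 0, 0, 0, 0, 0])

```text
time_s: 6.5
eef_pos: [529.2, 213.9, 88.1]
ee_rot: [0.542, -0.538, 0.457, -0.456]
force: [-3.0, 14.3, 5.4]
grip_width: 0.152
```

Request:
drive_tool(gripper=[1, 1, 1], offset=[[0.001, 0, 0], [0.001, 0, 0], [0.0, 0, 0]], turn=[0, 0, 0])

```text
time_s: 6.75
eef_pos: [529.2, 213.6, 88.1]
ee_rot: [0.542, -0.537, 0.458, -0.456]
force: [-3.3, 19.6, 5.6]
grip_width: 0.15
```

Request:
drive_tool(gripper=[1, 1, 1, 1, 1, 1, 1, 1, 1], offset=[[-0.0025, 0, 0], [-0.0025, 0, 0], [-0.0025, 0, 0], [-0.0025, 0, 0], [-0.0025, 0, 0], [-0.0025, 0, 0], [-0.0025, 0, 0], [-0.0025, 0, 0], [0, 0, 0]], turn=[0, 0, 0, 0, 0, 0, 0, 0, 0])

```text
time_s: 7.5
eef_pos: [526.8, 228.1, 87.9]
ee_rot: [-0.54, 0.54, -0.455, 0.458]
force: [0.0, -11.5, 7.7]
grip_width: 0.155
```

Request:
drive_tool(gripper=[1, 1, 1], offset=[[-0.001, 0, 0], [-0.001, 0, 0], [-0.001, 0, 0]], turn=[0, 0, 0])

```text
time_s: 7.75
eef_pos: [526.8, 228.6, 87.9]
ee_rot: [-0.538, 0.541, -0.454, 0.459]
force: [0.5, -29.2, 8.2]
grip_width: 0.15
```

Wedged at about 9.5 mm. Push back again.

Request:
drive_tool(gripper=[1, 1, 1, 1, 1, 1, 1, 1, 1, 1], offset=[[0.003, 0, 0], [0.003, 0, 0], [0.003, 0, 0], [0.003, 0, 0], [0.003, 0, 0], [0.003, 0, 0], [0.002, 0, 0], [0.002, 0, 0], [0.001, 0, 0], [0, 0, 0]], turn=[0, 0, 0, 0, 0, 0, 0, 0, 0, 0])

```text
time_s: 8.58
eef_pos: [529.3, 213.2, 88.1]
ee_rot: [0.542, -0.538, 0.457, -0.456]
force: [-3.0, 17.7, 5.9]
grip_width: 0.153
```

Request:
drive_tool(gripper=[1, 1, 1, 1, 1, 1, 1, 1, 1, 1], offset=[[0.0007, 0, 0], [-0.003, 0, 0], [-0.003, 0, 0], [-0.003, 0, 0], [-0.003, 0, 0], [-0.003, 0, 0], [-0.003, 0, 0], [-0.003, 0, 0], [-0.003, 0, 0], [0, 0, 0]], turn=[0, 0, 0, 0, 0, 0, 0, 0, 0, 0])

```text
time_s: 9.42
eef_pos: [526.1, 232.0, 87.9]
ee_rot: [-0.54, 0.54, -0.455, 0.458]
force: [-0.8, -7.2, 7.4]
grip_width: 0.153
```

Request:
drive_tool(gripper=[1, 1, 1], offset=[[-0.001, 0, 0], [-0.001, 0, 0], [0, 0, 0]], turn=[0, 0, 0])

```text
time_s: 9.67
eef_pos: [526.1, 232.4, 87.9]
ee_rot: [-0.539, 0.541, -0.455, 0.458]
force: [-1.6, -17.0, 7.6]
grip_width: 0.147
```

Request:
drive_tool(gripper=[1, 1], offset=[[-0.001, 0, 0], [-0.001, 0, 0]], turn=[0, 0])

```text
time_s: 9.83
eef_pos: [526.0, 232.9, 87.8]
ee_rot: [-0.538, 0.541, -0.454, 0.459]
force: [0.8, -27.8, 7.9]
grip_width: 0.151
```

Request:
drive_tool(gripper=[1, 1, 1, 1, 1, 1, 1, 1, 1, 1, 1], offset=[[0.003, 0, 0], [0.003, 0, 0], [0.003, 0, 0], [0.003, 0, 0], [0.003, 0, 0], [0.003, 0, 0], [0.003, 0, 0], [0.002, 0, 0], [0.002, 0, 0], [0.002, 0, 0], [0, 0, 0]], turn=[0, 0, 0, 0, 0, 0, 0, 0, 0, 0, 0])

```text
time_s: 10.75
eef_pos: [529.6, 211.4, 88.0]
ee_rot: [0.541, -0.539, 0.457, -0.457]
force: [-1.3, 7.8, 5.8]
grip_width: 0.153
```

Request:
drive_tool(gripper=[1, 1, 1, 1], offset=[[0.001, 0, 0], [0.001, 0, 0], [0.001, 0, 0], [0, 0, 0]], turn=[0, 0, 0, 0])

```text
time_s: 11.08
eef_pos: [529.7, 210.7, 88.1]
ee_rot: [0.542, -0.538, 0.457, -0.456]
force: [-2.3, 19.1, 5.4]
grip_width: 0.15
```

Request:
drive_tool(gripper=[1, 1, 1, 1, 1, 1, 1, 1, 1, 1, 1, 1], offset=[[-0.003, 0, 0], [-0.003, 0, 0], [-0.003, 0, 0], [-0.003, 0, 0], [-0.003, 0, 0], [-0.003, 0, 0], [-0.003, 0, 0], [-0.003, 0, 0], [-0.003, 0, 0], [-0.002, 0, 0], [-0.001, 0, 0], [0, 0, 0]], turn=[0, 0, 0, 0, 0, 0, 0, 0, 0, 0, 0, 0])

```text
time_s: 12.08
eef_pos: [525.3, 236.6, 88.0]
ee_rot: [0.54, -0.54, 0.456, -0.457]
force: [-1.9, -3.5, 6.7]
grip_width: 0.154
```

Running free. Draw right out.

Request:
drive_tool(gripper=[1, 1, 1, 1, 1, 1, 1, 1, 1, 1], offset=[[-0.003, 0, 0], [-0.003, 0, 0], [-0.003, 0, 0], [-0.003, 0, 0], [-0.003, 0, 0], [-0.003, 0, 0], [-0.003, 0, 0], [-0.003, 0, 0], [-0.003, 0, 0], [0, 0, 0]], turn=[0, 0, 0, 0, 0, 0, 0, 0, 0, 0])

```text
time_s: 12.92
eef_pos: [520.7, 263.5, 88.0]
ee_rot: [0.54, -0.54, 0.456, -0.457]
force: [-3.3, -2.4, 7.9]
grip_width: 0.153
```

Request:
drive_tool(gripper=[1, 1, 1, 1], offset=[[-0.0015, 0, 0], [-0.0015, 0, 0], [-0.001, 0, 0], [0, 0, 0]], turn=[0, 0, 0, 0])

```text
time_s: 13.25
eef_pos: [520.5, 264.8, 87.9]
ee_rot: [-0.539, 0.541, -0.455, 0.458]
force: [-1.1, -16.2, 9.8]
grip_width: 0.149
```

Request:
drive_tool(gripper=[1, 0.5, 0.5, 0.5, 0.5, 0.5, 0.5, 0.5], offset=[[0.003, 0, 0], [0, 0, 0], [0, 0, 0], [0, 0, 0], [0, -0.02, 0], [0, -0.03, 0], [0, -0.02, 0], [0, 0, 0]], turn=[0, 0, 0, 0, 0, 0, 0, 0])

```text
time_s: 13.92
eef_pos: [521.7, 265.2, 160.8]
ee_rot: [0.542, -0.538, 0.455, -0.458]
force: [0.6, 0.4, 0.5]
grip_width: 0.498
```

```bash
python3 w.py w4 bar_handle bolt_knob bar_hinge
```

```text
13.9167 [521.7 265.2 160.8] [0.6 0.4 0.5] 0.498
[[0.166, 0.007, 0.986], [-0.986, 0.002, 0.166], [-0.001, -1.0, 0.008]]
bar_handle [([575.5, 189.8, 109.2], 0.82)]
bolt_knob [([521.2, 262.1, 94.5], 0.59)]
bar_hinge [([642.4, 199.6, 115.6], 0.65)]
```

View pics/w4.png

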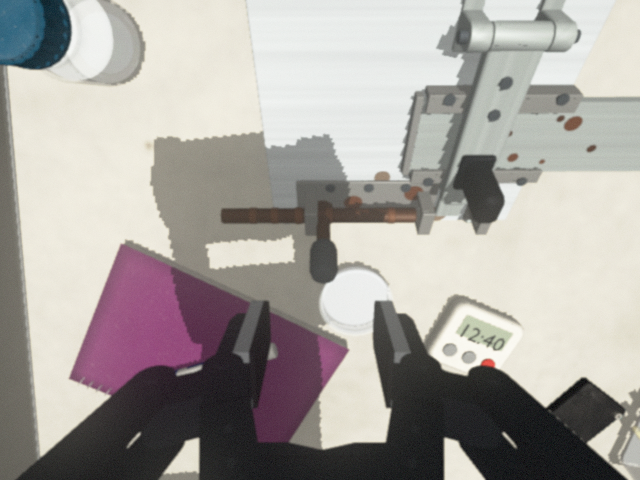

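Request:
drive_tool(gripper=[0.5, 0.5, 0.5, 0.5, 0.5, 0.5], offset=[[0.028, 0, 0.013], [0.028, 0, 0.013], [0.027, 0, 0.0122], [0, 0.015, 0], [0, 0.01, 0], [0, 0, 0]], turn=[0, 0, 0, 0, 0, 0])

```text
time_s: 14.62
eef_pos: [569.7, 188.9, 127.9]
ee_rot: [-0.538, 0.541, -0.458, 0.455]
force: [-0.4, -0.7, 0.3]
grip_width: 0.499
```

```bash
python3 w.py w5 bar_handle
```

```text
14.6167 [569.7 188.9 127.9] [-0.4 -0.7  0.3] 0.499
[[0.166, -0.006, 0.986], [-0.986, -0.001, 0.166], [-0.0, -1.0, -0.006]]
bar_handle [([578.5, 191.7, 116.9], 0.68)]
```

View pics/w5.png

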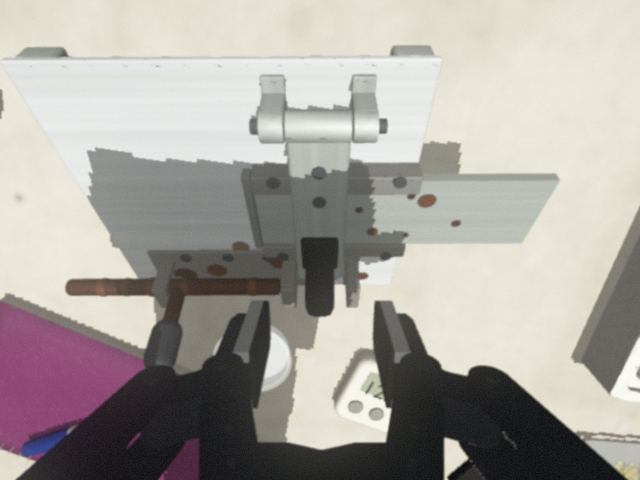

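Request:
drive_tool(gripper=[0.5, 0.5, 0.5], offset=[[0, 0.016, 0.0], [0, 0.015, 0], [0, 0, 0]], turn=[0, 0, 0])

```text
time_s: 14.97
eef_pos: [569.9, 189.6, 98.2]
ee_rot: [-0.539, 0.541, -0.457, 0.455]
force: [-0.6, 0.2, -1.1]
grip_width: 0.502
```

Request:
drive_tool(gripper=[1, 1, 1, 1, 1], offset=[[0, 0, 0], [0, 0, 0], [0, 0, 0], [0, 0, 0], [0, 0, 0]], turn=[0, 0, 0, 0, 0], force=50)

```text
time_s: 15.38
eef_pos: [571.7, 190.0, 101.7]
ee_rot: [0.541, -0.539, 0.456, -0.457]
force: [-1.3, 5.3, 4.0]
grip_width: 0.141
```

```bash
python3 w.py w6
```

```text
15.3833 [571.7 190.  101.7] [-1.3  5.3  4. ] 0.141
[[0.166, 0.002, 0.986], [-0.986, 0.002, 0.166], [-0.001, -1.0, 0.002]]
```

View pics/w6.png

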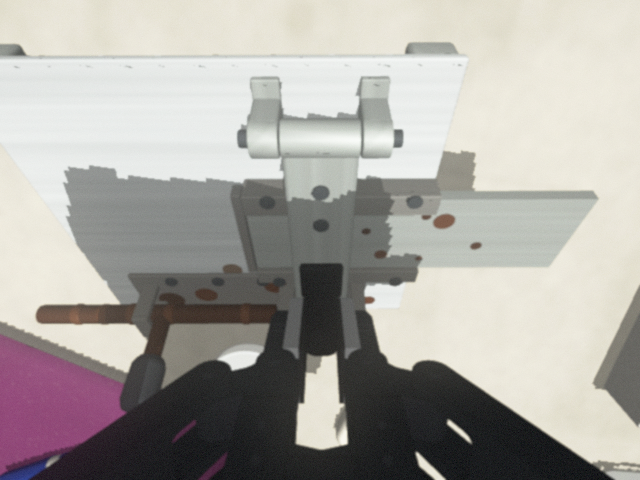

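Request:
drive_tool(gripper=[1, 1, 1, 1, 1], offset=[[0, -0.0056, -0.0003], [0, -0.0057, 0.0002], [0, -0.0056, 0.0006], [0, -0.0055, 0.001], [0, -0.0055, 0.0014]], turn=[0, 0, 0, 0, 0])

```text
time_s: 15.85
eef_pos: [573.6, 190.3, 127.6]
ee_rot: [-0.54, 0.54, -0.457, 0.456]
force: [1.8, 5.8, -9.5]
grip_width: 0.138
```

Request:
drive_tool(gripper=[1, 1, 1, 1, 1, 1], offset=[[0, -0.0053, 0.0018], [0, -0.0052, 0.0022], [0, -0.005, 0.0026], [0, -0.0048, 0.003], [0, -0.0046, 0.0033], [0, 0, 0]], turn=[0, 0, 0, 0, 0, 0])

```text
time_s: 16.35
eef_pos: [586.2, 192.5, 152.9]
ee_rot: [-0.54, 0.54, -0.458, 0.455]
force: [-1.8, 4.4, -5.1]
grip_width: 0.137
```

```bash
python3 w.py w7; python3 - <<'E'
from h import *
save("side","side7")
im=cv2.imread('pics/side7.png'); cv2.imwrite('pics/side7z.png',cv2.resize(im[220:410,300:500],None,fx=3,fy=3,interpolation=cv2.INTER_CUBIC))
E
```

```text
16.35 [586.2 192.5 152.9] [-1.8  4.4 -5.1] 0.137
[[0.166, -0.003, 0.986], [-0.986, 0.001, 0.166], [-0.002, -1.0, -0.003]]
```

View pics/w7.png

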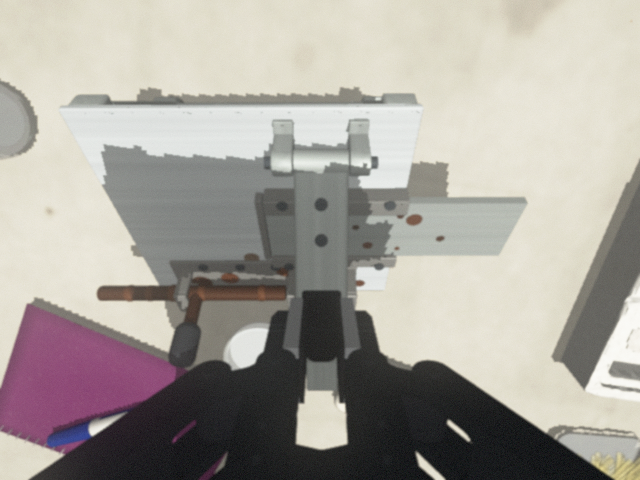

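View pics/side7z.png

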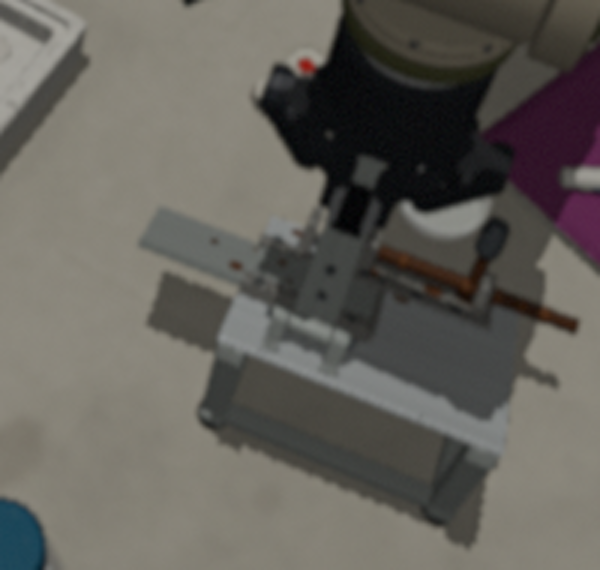

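Request:
drive_tool(gripper=[1, 1, 1, 1, 1, 1], offset=[[0, -0.0048, 0.0041], [0, -0.0046, 0.0047], [0, -0.0042, 0.005], [0, -0.0037, 0.0055], [0, -0.0032, 0.0057], [0, 0, 0]], turn=[0, 0, 0, 0, 0, 0])

```text
time_s: 16.95
eef_pos: [610.8, 196.7, 173.3]
ee_rot: [-0.54, 0.541, -0.458, 0.455]
force: [-3.8, 4.9, -1.8]
grip_width: 0.134
```

Request:
drive_tool(gripper=[0.5, 0.5, 0.5, 0.5, 0.5, 0.5, 0.5], offset=[[0, 0, 0], [0, 0, 0], [0, 0, 0], [0, -0.02, 0], [0, -0.03, 0], [0, -0.02, 0], [0, 0, 0]], turn=[0, 0, 0, 0, 0, 0, 0])

```text
time_s: 17.53
eef_pos: [613.1, 195.7, 249.1]
ee_rot: [0.542, -0.538, 0.455, -0.459]
force: [0.9, 0.2, 0.3]
grip_width: 0.501
```

```bash
python3 w.py w8 bar_handle coupon bed_middle tray
```

```text
17.5333 [613.1 195.7 249.1] [0.9 0.2 0.3] 0.501
[[0.166, 0.009, 0.986], [-0.986, 0.001, 0.166], [0.001, -1.0, 0.009]]
bar_handle [([601.2, 198.5, 177.8], 0.87)]
coupon [([603.6, 157.2, 72.3], 0.81)]
bed_middle [([543.8, 208.5, 60.3], 0.73)]
tray []
```

View pics/w8.png

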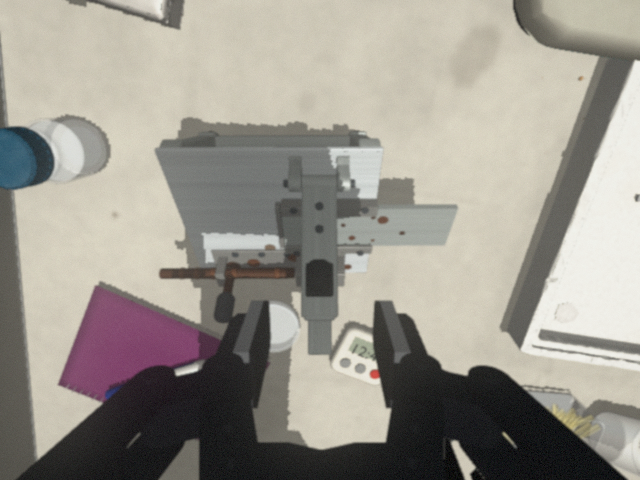

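```bash
python3 -c "
from h import *
print(np.round(ctrl.sense()['joints'],3))"
```

```text
[ 0.128  0.575  1.078 -0.     1.49   1.532]
```

Request:
drive_tool(gripper=[0.2, 0.2, 0.2, 0.2, 0.2, 0.2, 0.2, 0.2, 0.2, 0.2, 0.2, 0.2, 0.2, 0.2, 0.2, 0.2], offset=[[0.0375, 0, -0.005], [0.0375, 0, -0.005], [0, 0, 0], [0, 0, 0], [0, 0, 0], [0, 0, 0], [0, 0, 0], [0, 0, 0], [0, 0, 0], [0, 0, 0], [0, 0.015, 0], [0, 0.015, 0], [0, 0.015, 0], [0, 0.015, 0], [0, 0.015, 0], [0, 0, 0]], turn=[0, 0, -7, -7, -7, -7, -7, -7, -7, -7, -7, -7, -7, -7, -6, 0])

```text
time_s: 19.12
eef_pos: [612.6, 120.0, 164.7]
ee_rot: [0.705, -0.704, -0.058, 0.062]
force: [-0.6, -0.2, 0.9]
grip_width: 0.8
```

Request:
drive_tool(gripper=[0.2, 0.2], offset=[[0, 0, 0], [0, 0, 0]], turn=[0, 0])

```text
time_s: 19.28
eef_pos: [614.5, 120.1, 169.3]
ee_rot: [-0.705, 0.705, 0.058, -0.057]
force: [0.3, -0.4, 0.6]
grip_width: 0.798
```

```bash
python3 w.py w9 coupon bar_handle
```

```text
19.2833 [614.5 120.1 169.3] [ 0.3 -0.4  0.6] 0.798
[[0.987, 0.001, -0.163], [0.163, -0.0, 0.987], [0.001, -1.0, -0.0]]
coupon [([611.6, 158.1, 82.1], 0.9)]
bar_handle [([603.2, 195.0, 181.0], 0.56)]
```

View pics/w9.png

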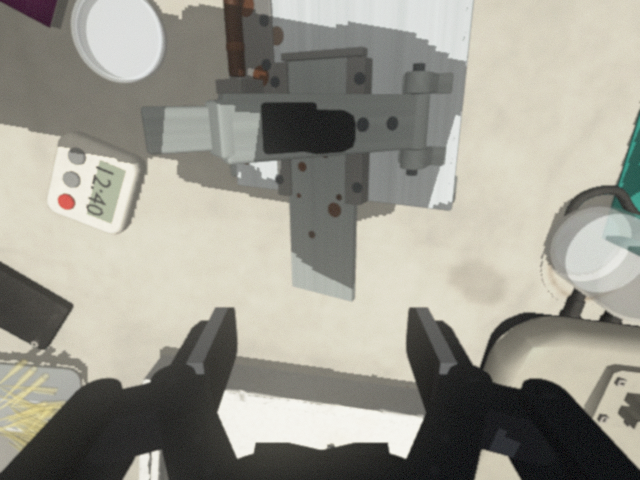

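```bash
python3 - <<'E'
import numpy as np
W=np.load("wrist_W.npy")
for v in [200,230,260,285]:
    r=W[v,270:380]; s=[(u+270,*np.round(r[u],1)) for u in range(110) if r[u,2]>60]
    print(v,s[0],s[-1])
for u in [300,320,345]:
    c=W[220:320,u]; s=[(v+220,*np.round(c[v],1)) for v in range(100) if c[v,2]>60]; print(u,s[-1])
m=(W[...,2]>60); vv,uu=np.mgrid[0:480,0:640]; m&=(vv>205)&(vv<290)&(uu>285)&(uu<360)
P=W[m]; c=P.mean(0); V=np.linalg.svd(P-c,full_matrices=False)[2]; n=V[2]*np.sign(V[2][2]); print(n,c,np.degrees(np.arctan2(-n[1],-n[0])))
E
```

```text
200 (289, np.float64(590.5), np.float64(142.4), np.float64(73.7)) (379, np.float64(641.7), np.float64(156.9), np.float64(98.5))
230 (290, np.float64(593.8), np.float64(122.4), np.float64(72.6)) (356, np.float64(633.2), np.float64(135.5), np.float64(92.7))
260 (292, np.float64(598.1), np.float64(102.5), np.float64(74.4)) (355, np.float64(636.3), np.float64(116.3), np.float64(92.3))
285 (292, np.float64(600.6), np.float64(83.8), np.float64(73.3)) (355, np.float64(639.5), np.float64(100.0), np.float64(92.9))
300 (287, np.float64(606.1), np.float64(85.0), np.float64(76.9))
320 (293, np.float64(619.5), np.float64(86.3), np.float64(83.8))
345 (299, np.float64(635.1), np.float64(89.5), np.float64(93.2))
[-0.48001694 -0.08595842  0.87303773] [616.05160981 118.72998686  85.29792633] 10.152558606171016
```

```bash
python3 -c "
from h import *
print(np.round(ctrl.camera_params('wrist')['tool_from_camera'],3))"
```

```text
[[ 1.00000e+00  0.00000e+00 -0.00000e+00  7.90000e-02]
 [ 0.00000e+00 -3.28000e-01  9.45000e-01 -1.42742e+02]
 [ 0.00000e+00 -9.45000e-01 -3.28000e-01  8.35560e+01]
 [ 0.00000e+00  0.00000e+00  0.00000e+00  1.00000e+00]]
```

```bash
python3 - <<'E'
import numpy as np
W=np.load("wrist_W.npy"); S=W[80:170,140:440]; 
m=S[...,2]>100
z=S[m]; i=np.argsort(-z[:,2])[:2000:200]; print(z[i].round(0).tolist())
q=z[(z[:,0]>595)]; i=np.argsort(-q[:,2])[:1000:200]; print(q[i].round(0).tolist())
E
```

```text
[[599.0, 195.0, 195.0], [602.0, 195.0, 193.0], [602.0, 189.0, 192.0], [601.0, 192.0, 192.0], [599.0, 191.0, 191.0], [600.0, 189.0, 191.0], [597.0, 190.0, 190.0], [607.0, 196.0, 189.0], [597.0, 190.0, 189.0], [610.0, 198.0, 188.0]]
[[599.0, 195.0, 195.0], [602.0, 195.0, 193.0], [602.0, 189.0, 192.0], [601.0, 192.0, 192.0], [599.0, 191.0, 191.0]]
```

Request:
drive_tool(gripper=[0.2, 0.2, 0.2, 0.2, 0.2, 0.2], offset=[[0, 0.01, -0.022], [0, 0.022, 0], [0, 0.022, 0], [0, 0.02, 0], [0, 0.006, 0], [0, 0, 0]], turn=[0, 0, 0, 0, 0, 0])

```text
time_s: 19.93
eef_pos: [617.3, 98.4, 87.6]
ee_rot: [0.705, -0.705, -0.058, 0.059]
force: [-0.0, 0.0, 0.1]
grip_width: 0.799
```

Request:
drive_tool(gripper=[0.2, 0.2, 0.2, 0.2], offset=[[0, 0.01, 0], [0, 0.01, 0], [0, 0, 0], [0, 0, 0]], turn=[0, 0, 0, 0])

```text
time_s: 20.27
eef_pos: [617.8, 98.5, 68.5]
ee_rot: [0.705, -0.705, -0.059, 0.059]
force: [0.4, 0.9, -0.4]
grip_width: 0.804
```

```bash
python3 w.py w10 coupon; python3 - <<'E'
from h import *
save("side","side10")
im=cv2.imread('pics/side10.png'); cv2.imwrite('pics/side10z.png',cv2.resize(im[200:410,280:500],None,fx=3,fy=2.8,interpolation=cv2.INTER_CUBIC))
E
```

```text
20.2667 [617.8  98.5  68.5] [ 0.4  0.9 -0.4] 0.804
[[0.986, -0.0, -0.166], [0.166, 0.0, 0.986], [-0.0, -1.0, 0.0]]
coupon [([611.4, 155.7, 79.7], 0.97)]
```

View pics/w10.png

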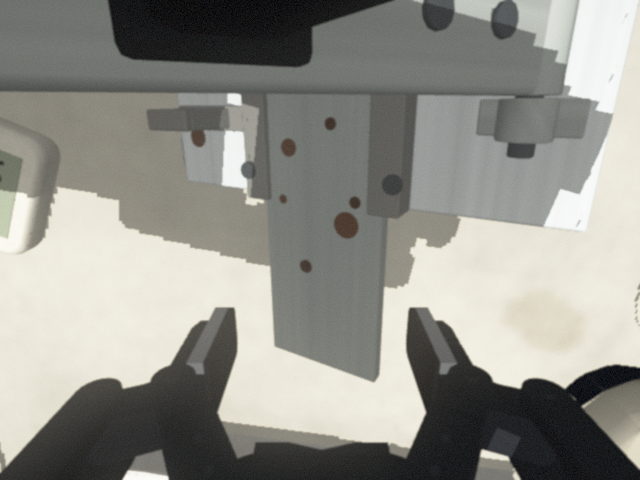

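View pics/side10z.png

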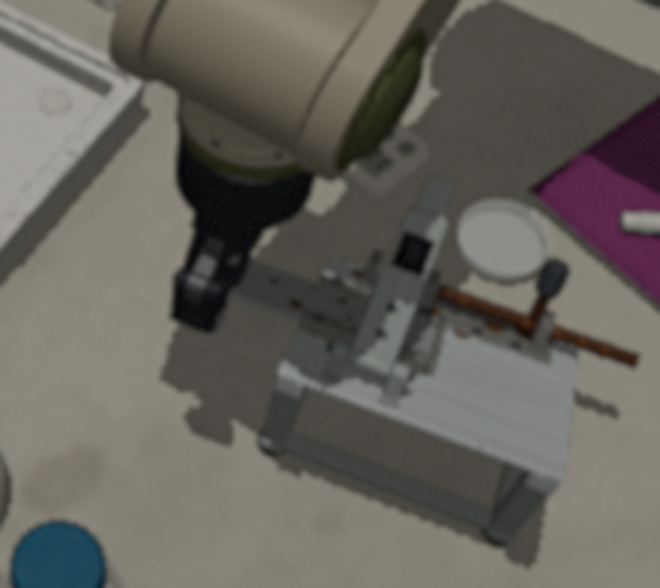

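Request:
drive_tool(gripper=[1, 1, 1, 1, 1, 1], offset=[[0, 0, 0], [0, 0, 0], [0, 0, 0], [0, 0, 0], [0, 0, 0], [0, 0, 0]], turn=[0, 0, 0, 0, 0, 0], force=60)

```text
time_s: 20.92
eef_pos: [618.4, 98.4, 69.1]
ee_rot: [-0.705, 0.705, 0.059, -0.058]
force: [3.3, 0.1, 3.0]
grip_width: 0.435
```

```bash
python3 w.py w11
```

```text
20.9167 [618.4  98.4  69.1] [3.3 0.1 3. ] 0.435
[[0.986, 0.002, -0.165], [0.165, 0.0, 0.986], [0.002, -1.0, -0.0]]
```

View pics/w11.png

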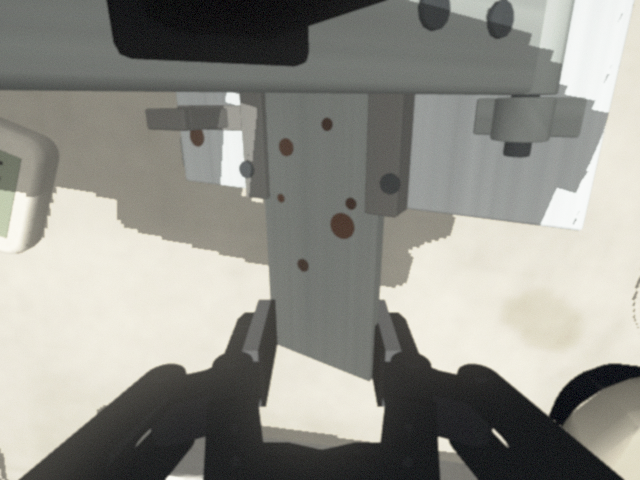

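Request:
drive_tool(gripper=[1, 1, 1, 1, 1, 1, 1, 1, 1], offset=[[0, 0, -0.003], [0, 0, -0.004], [0, 0, -0.004], [0, 0, -0.004], [0, 0, -0.004], [0, 0, -0.004], [0, 0, -0.004], [0, 0, -0.003], [0, 0, 0]], turn=[0, 0, 0, 0, 0, 0, 0, 0, 0])

```text
time_s: 21.72
eef_pos: [623.0, 68.1, 68.6]
ee_rot: [-0.705, 0.705, 0.059, -0.059]
force: [3.2, 0.7, 2.4]
grip_width: 0.432
```

```bash
python3 w.py w12 coupon
```

```text
21.7167 [623.   68.1  68.6] [3.2 0.7 2.4] 0.432
[[0.986, 0.0, -0.165], [0.165, -0.0, 0.986], [0.0, -1.0, -0.0]]
coupon [([614.5, 125.0, 78.9], 0.82)]
```

View pics/w12.png

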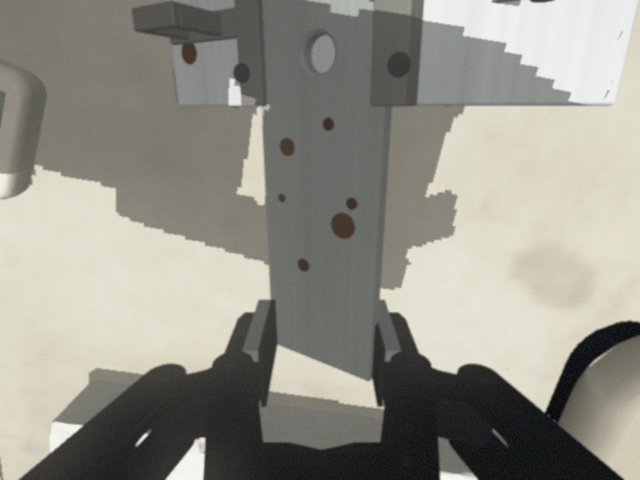

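Request:
drive_tool(gripper=[1, 1, 1, 1, 1, 0.4, 0.35, 0.35, 0.35], offset=[[0, 0, -0.004], [0, 0, -0.004], [0, 0, -0.004], [0, 0, -0.003], [0, 0, 0], [0, 0, 0], [0, 0, 0], [0, 0, 0], [0, 0, 0]], turn=[0, 0, 0, 0, 0, 0, 0, 0, 0])

```text
time_s: 22.57
eef_pos: [624.9, 54.0, 68.3]
ee_rot: [-0.705, 0.705, 0.059, -0.059]
force: [-1.4, 1.2, 0.3]
grip_width: 0.649
```

```bash
python3 w.py w13 coupon
```

```text
22.5667 [624.9  54.   68.3] [-1.4  1.2  0.3] 0.649
[[0.986, -0.001, -0.166], [0.166, -0.0, 0.986], [-0.001, -1.0, -0.0]]
coupon [([613.6, 107.4, 76.6], 0.59)]
```

View pics/w13.png

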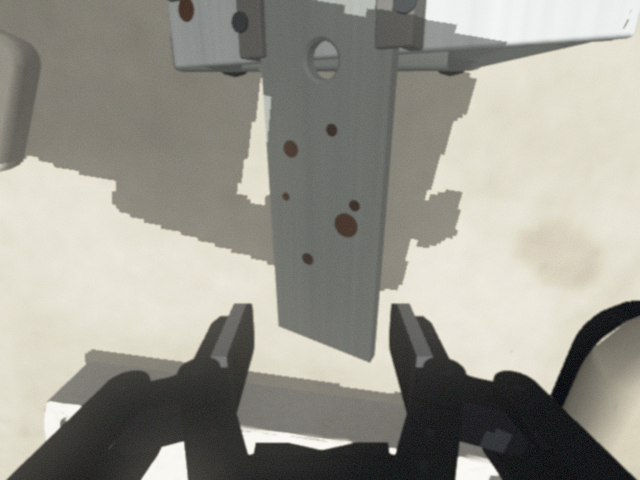

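```bash
python3 - <<'E'
import numpy as np
W=np.load("wrist_W.npy")
for v in [90,150,200,250,300]:
    us=[u for u in range(255,405) if 55<W[v,u,2]<105]
    a=W[v,us[0]+2:us[-1]-1]; print(v,us[0],us[-1],a[0].round(1),a[-1].round(1),a.mean(0).round(1))
E
```

```text
90 263 395 [592.  137.4  72.3] [630.9 143.4  91.9] [612.3 140.5  84.1]
150 267 390 [595.4 117.7  69.9] [633.6 126.5  90.4] [615.4 122.4  81.6]
200 270 386 [598.5  99.1  67.4] [636.2 110.6  88.2] [618.3 105.3  79.1]
250 274 382 [602.5  78.3  65.1] [639.5  92.1  84.5] [621.7  85.9  76.5]
300 277 378 [606.5  53.7  60.8] [642.9  71.3  81.8] [625.4  63.8  73.5]
```

Request:
drive_tool(gripper=[0.35, 0.35, 0.35, 0.35, 0.35, 0.35], offset=[[0.002, 0.008, 0.0], [0, 0, 0.012], [0, 0, 0.012], [0, 0, 0.012], [0, 0, 0], [0, 0, 0]], turn=[0, 0, 0, 0, 0, 0])

```text
time_s: 23.17
eef_pos: [621.2, 91.0, 60.8]
ee_rot: [-0.705, 0.705, 0.06, -0.059]
force: [-0.1, -0.6, -0.2]
grip_width: 0.652
```

Request:
drive_tool(gripper=[1, 1, 1, 1, 1], offset=[[0, 0, 0], [0, 0, 0], [0, 0, 0], [0, 0, 0], [0, 0, 0]], turn=[0, 0, 0, 0, 0], force=20)

```text
time_s: 23.58
eef_pos: [621.1, 89.8, 60.7]
ee_rot: [0.705, -0.705, -0.059, 0.059]
force: [-3.0, 1.8, 3.7]
grip_width: 0.466
```

```bash
python3 w.py w14 coupon
```

```text
23.5833 [621.1  89.8  60.7] [-3.   1.8  3.7] 0.466
[[0.986, -0.001, -0.166], [0.166, 0.0, 0.986], [-0.001, -1.0, 0.0]]
coupon [([616.8, 111.5, 71.9], 0.75)]
```

View pics/w14.png

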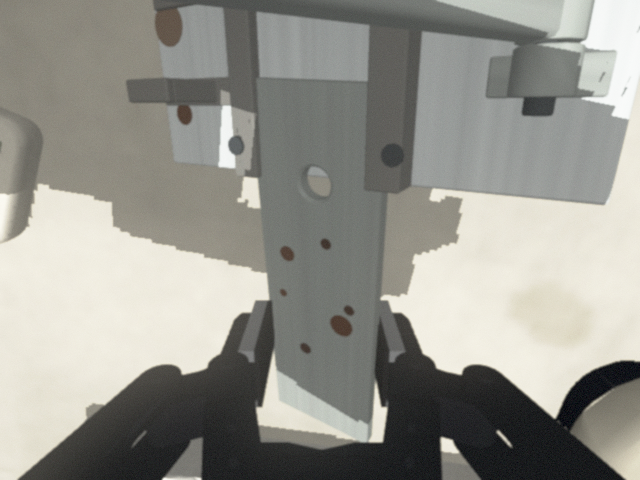

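Request:
drive_tool(gripper=[1, 1, 1, 1, 1, 1], offset=[[0, -0.002, 0], [0, -0.002, 0], [0, -0.002, 0], [0, -0.002, 0], [0, 0, 0], [0, 0, 0]], turn=[0, 0, 0, 0, 0, 0])

```text
time_s: 24.18
eef_pos: [621.6, 89.7, 68.7]
ee_rot: [-0.705, 0.705, 0.059, -0.059]
force: [-0.1, -0.4, -2.3]
grip_width: 0.45
```

```bash
cat > p.py <<'E'
from h import *
W=np.load("wrist_W.npy")
for v in [90,130,180,230,280,310]:
    us=[u for u in range(255,405) if 50<W[v,u,2]<250]
    us=us and us
    if not us: print(v); continue
    a=W[v,280:370]; a=a[~np.isnan(a[:,0])]; print(v,a[0].round(1),a[-1].round(1),np.median(a,0).round(1))
E
python3 w.py w15 coupon; python3 p.py
```

```text
24.1833 [621.6  89.7  68.7] [-0.1 -0.4 -2.3] 0.45
[[0.986, 0.001, -0.166], [0.166, -0.0, 0.986], [0.001, -1.0, -0.0]]
coupon [([616.4, 106.7, 82.3], 0.92)]
90 [594.2 173.9  80. ] [619.8 177.5 100.6] [607.9 175.9  89.3]
130 [595.7 161.7  79.1] [621.8 167.5 101.2] [610.  164.6  88.2]
180 [597.8 145.   78.2] [624.8 153.7  99.8] [615.4 147.1  81.5]
230 [600.2 126.6  77.1] [628.7 137.7  96.1] [615.6 132.4  86.9]
280 [602.7 105.2  73.9] [632.4 120.3  94.9] [618.7 113.6  85.5]
310 [604.4  91.5  72.9] [634.9 109.1  94.4] [620.9 101.3  84.9]
```

View pics/w15.png

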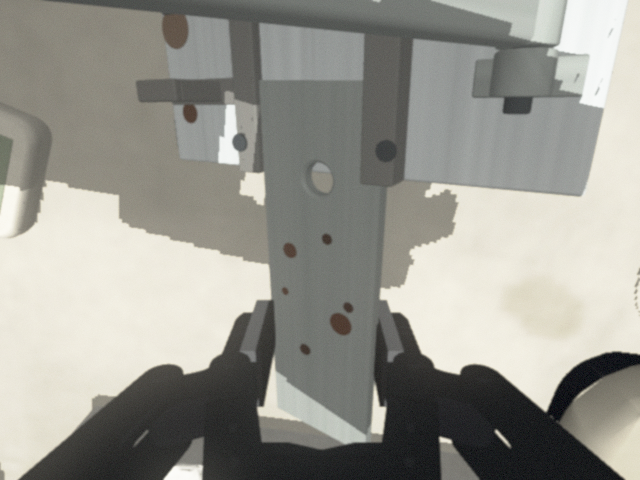

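Request:
drive_tool(gripper=[1, 1, 1, 1, 1, 1, 1, 1, 1, 1, 1, 1, 1, 1, 1], offset=[[0, 0, 0], [0, 0, 0], [0, 0, 0], [0, 0, -0.003], [0, 0, -0.004], [0, 0, -0.004], [0, 0, -0.004], [0, 0, -0.004], [0, 0, -0.004], [0, 0, -0.004], [0, 0, -0.004], [0, 0, -0.004], [0, 0, -0.004], [0, 0, -0.003], [0, 0, 0]], turn=[0, 0, 0, 0, 0, 0, 0, 0, 0, 0, 0, 0, 0, 0, 0], force=70)

```text
time_s: 25.53
eef_pos: [628.5, 47.6, 68.6]
ee_rot: [-0.705, 0.705, 0.059, -0.059]
force: [0.2, 0.6, -1.8]
grip_width: 0.402
```

```bash
python3 w.py w16 coupon; python3 p.py; python3 - <<'E'
from h import *
save("side","side16")
im=cv2.imread('pics/side16.png'); cv2.imwrite('pics/side16z.png',cv2.resize(im[180:410,240:500],None,fx=3,fy=2.6,interpolation=cv2.INTER_CUBIC))
E
```

```text
25.5333 [628.5  47.6  68.6] [ 0.2  0.6 -1.8] 0.402
[[0.986, 0.0, -0.165], [0.165, -0.0, 0.986], [0.0, -1.0, -0.0]]
coupon [([624.9, 69.4, 78.8], 0.68)]
90 [601.3 132.1  81.6] [626.9 135.9  98.8] [615.  134.1  90.9]
130 [602.8 120.   80.5] [628.9 125.7  99.5] [616.9 123.   90.1]
180 [604.8 103.4  78.7] [632.1 111.6  97.8] [621.5 105.3  82.4]
230 [607.   84.8  76.7] [635.5  96.1  96.6] [622.5  90.9  87.3]
280 [609.6  63.5  74. ] [639.   79.2  96.4] [625.6  72.1  86.3]
310 [611.2  49.1  71.8] [641.5  68.   95.7] [627.7  59.7  85.2]
```

View pics/w16.png

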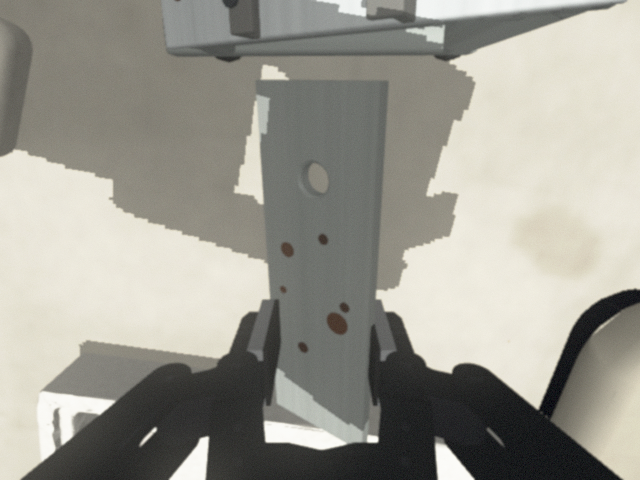

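View pics/side16z.png

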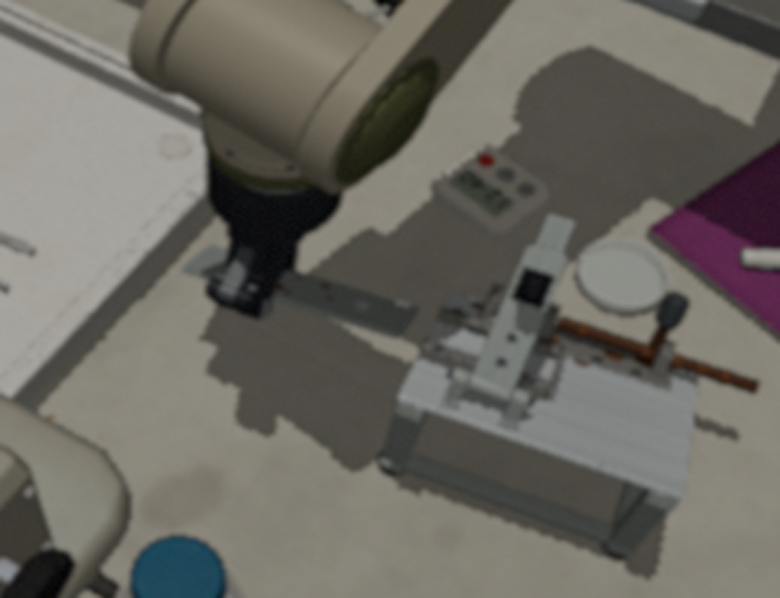

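Request:
drive_tool(gripper=[1, 1, 1, 1], offset=[[0, -0.012, 0], [0, -0.015, 0], [0, -0.015, -0.005], [0, 0, 0]], turn=[0, 0, 0, 0], force=50)

```text
time_s: 26.02
eef_pos: [630.8, 43.1, 114.6]
ee_rot: [-0.704, 0.705, 0.061, -0.057]
force: [0.4, 0.3, -1.3]
grip_width: 0.4
```

```bash
cat > pl.py <<'E'
from h import *
P=cloud("wrist",ctrl.capture("wrist")[1]); r=ctrl.regions_of("wrist","coupon")[0]; print(r["score"])
m=cv2.erode(r["mask"].astype(np.uint8),np.ones((5,5)))>0
p=P[m]; p=p[~np.isnan(p[:,0])]; p=p[abs(p[:,2]-np.median(p[:,2]))<30]
for _ in range(4):
    c=p.mean(0); n=np.linalg.svd(p-c,full_matrices=False)[2][2]; n*=np.sign(n[2]); p=p[abs((p-c)@n)<3]
T=Rt(); nt=n@T; s=ctrl.sense()
print(s["time_s"],"n world",n.round(3),"tilt about long axis deg",np.degrees(np.arctan2(-nt[0],-nt[1])).round(1),"sag deg",np.degrees(np.arctan2(-nt[2],-nt[1])).round(1),"c",c.round(1),"eef",np.round(s["eef_pos"],1),s["grip_width"],np.round(s["force"],1))
q=(p-np.array(s["eef_pos"]))@T; print("tool coords pct",np.percentile(q,[0.5,50,99.5],axis=0).round(1).tolist())
E
python3 pl.py
```

```text
0.91
26.1167 n world [-0.547 -0.157  0.822] tilt about long axis deg 34.4 sag deg 4.5 c [624.4  77.9 130.4] eef [629.3  43.6 111.1] 0.4010632901460787 [-0.1  0.8 -1.8]
tool coords pct [[-19.3, -33.5, -46.6], [1.9, -19.7, 40.6], [17.9, -1.8, 88.8]]
```

Request:
drive_tool(gripper=[1, 1, 1, 1, 1, 1, 1, 1, 1, 1, 1, 1, 1, 1, 1, 1], offset=[[-0.0025, 0, -0.0057], [-0.005, 0, -0.0115], [-0.0083, 0, -0.0191], [-0.0083, 0, -0.0191], [-0.0083, 0, -0.0191], [-0.0083, 0, -0.0191], [-0.0083, 0, -0.0191], [-0.0083, 0, -0.0191], [-0.0083, 0, -0.0191], [-0.0083, 0, -0.0191], [-0.0083, 0, -0.0191], [-0.0083, 0, -0.0191], [-0.005, 0, -0.0115], [-0.0025, 0, -0.0057], [0, 0, 0], [0, 0, 0]], turn=[0, 0, 0, 0, 0, 0, 0, 0, 0, 0, 0, 0, 0, 0, 0, 0])

```text
time_s: 27.45
eef_pos: [569.8, -194.6, 110.4]
ee_rot: [0.705, -0.704, -0.059, 0.059]
force: [0.5, 0.6, -1.9]
grip_width: 0.404
```

```bash
python3 pl.py; python3 w.py w17; python3 - <<'E'
from h import *
im,d=save("side","side17"); W=cloud("side",d)
for n in ["tray","forceps","coupon"]:
    r=ctrl.pinpoint("side",n); print(n,[(np.round(cam2world("side",x["centre"]),1).tolist(),round(x["score"],2)) for x in r[:2]])
E
```

```text
0.66
27.55 n world [-0.543 -0.158  0.825] tilt about long axis deg 34.3 sag deg 4.5 c [ 564.4 -159.7  128.2] eef [ 570.  -194.   110.5] 0.4016101644537966 [-0.1  0.6 -0.3]
tool coords pct [[-20.2, -31.9, -46.3], [1.2, -18.1, 40.8], [17.2, -0.4, 89.0]]
27.55 [ 570.  -194.   110.5] [-0.1  0.6 -0.3] 0.402
[[0.986, -0.0, -0.167], [0.167, 0.0, 0.986], [-0.0, -1.0, 0.0]]
tray [([633.8, -176.7, -0.7], 0.98), ([568.4, -175.1, 121.9], 0.32)]
forceps [([567.6, -172.7, 123.8], 0.62), ([669.0, -183.2, 12.9], 0.61)]
coupon [([569.9, -172.3, 120.1], 0.91)]
```

View pics/w17.png

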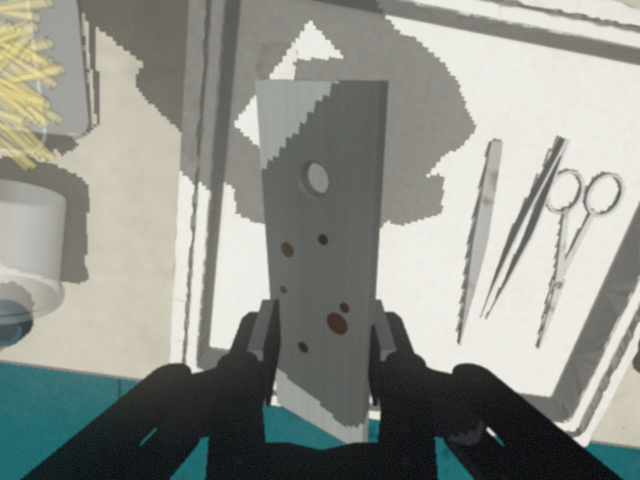

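View pics/side17.png

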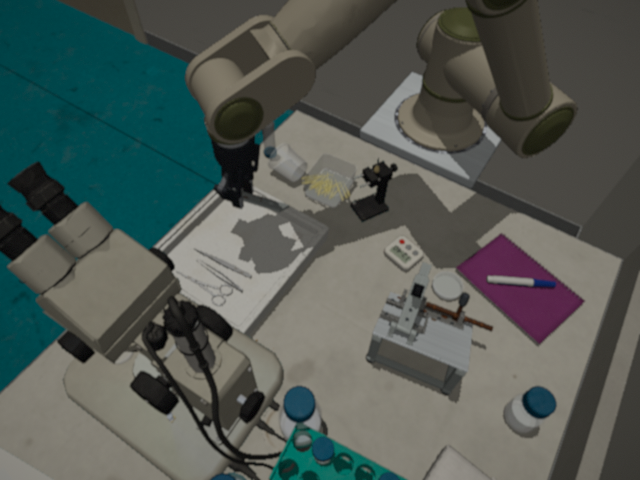

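Request:
drive_tool(gripper=[1, 1, 1, 1, 1, 1, 1, 1, 1], offset=[[0, 0.006, 0], [0, 0.014, 0], [0, 0.016, 0], [0, 0.016, 0], [0, 0.015, 0], [0, 0.012, 0], [0, 0.007, 0], [0, 0, 0], [0, 0, 0]], turn=[0, 0, 0, 0, 0, 0, 0, 0, 0], force=30)

```text
time_s: 28.55
eef_pos: [570.0, -195.1, 24.8]
ee_rot: [-0.705, 0.705, 0.059, -0.059]
force: [0.2, 0.3, -0.4]
grip_width: 0.403
```

Request:
drive_tool(gripper=[1, 1, 1, 1, 1], offset=[[0, 0.002, 0], [0, 0.002, 0], [0, 0.002, 0], [0, 0.002, 0], [0, 0, 0]], turn=[0, 0, 0, 0, 0])

```text
time_s: 28.97
eef_pos: [570.3, -195.0, 17.0]
ee_rot: [-0.704, 0.705, 0.059, -0.058]
force: [1.7, 1.9, 3.4]
grip_width: 0.403
```

Request:
drive_tool(gripper=[1, 1, 1, 1], offset=[[0, 0.001, 0], [0, 0.001, 0], [0, 0, 0], [0, 0, 0]], turn=[0, 0, 0, 0], force=20)

```text
time_s: 29.3
eef_pos: [569.6, -195.2, 14.7]
ee_rot: [-0.705, 0.705, 0.059, -0.059]
force: [-0.1, -0.9, 0.0]
grip_width: 0.1
```

```bash
python3 pl.py
```

```text
0.79
29.4 n world [-0.878 -0.191  0.439] tilt about long axis deg 64.0 sag deg 5.5 c [ 561.8 -152.6   56.7] eef [ 569.6 -195.1   14.5] 0.05809996472056468 [-1.1  0.1  2.3]
tool coords pct [[-5.2, -44.0, -23.8], [-0.7, -42.5, 48.4], [4.3, -31.1, 90.0]]
```

```bash
python3 w.py w18; python3 -c "
from h import *
save('side','side18'); im,_=save('scene','scene18')
import cv2
im=cv2.imread('pics/side18.png'); cv2.imwrite('pics/side18z.png',cv2.resize(im[130:290,160:340],None,fx=4,fy=3.7))"
```

```text
29.4 [ 569.6 -195.1   14.5] [-1.1  0.1  2.3] 0.058
[[0.986, -0.0, -0.166], [0.166, 0.0, 0.986], [-0.0, -1.0, 0.0]]
```

View pics/w18.png

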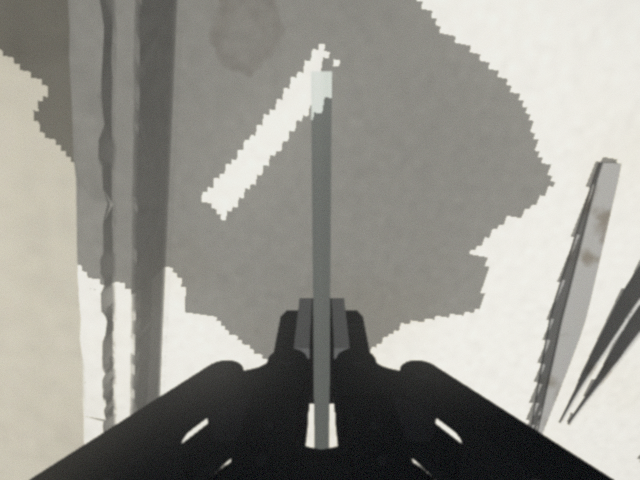

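View pics/side18z.png

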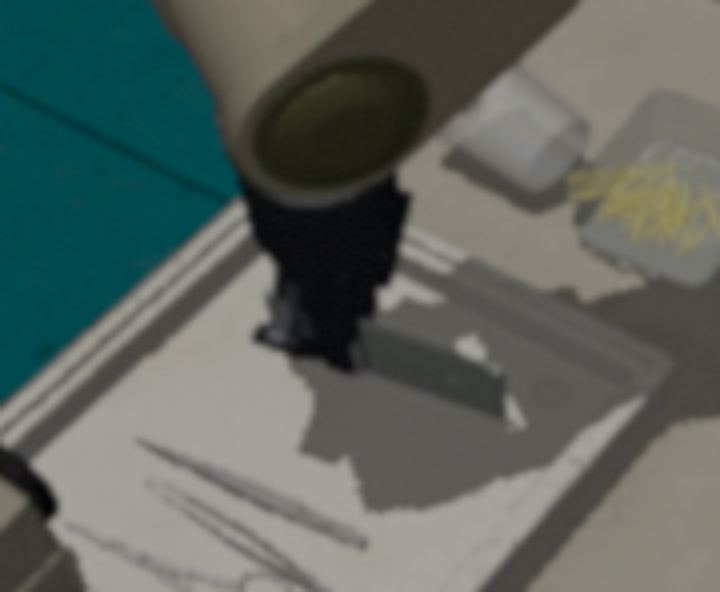

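Request:
drive_tool(gripper=[0.92, 0.9, 0.88, 0.86, 0.86, 0.86, 0.86, 0.86, 0.86], offset=[[0, 0, 0], [0, 0, 0], [0, 0, 0], [0, 0, 0], [0, 0, 0.005], [0, 0, 0.006], [0, 0, 0.006], [0, 0, 0.004], [0, 0, 0]], turn=[0, 0, 0, 0, 0, 0, 0, 0, 0])

```text
time_s: 30.3
eef_pos: [566.2, -173.1, 14.6]
ee_rot: [0.705, -0.704, -0.059, 0.059]
force: [0.1, -0.4, -0.3]
grip_width: 0.14
```

```bash
python3 pl.py; python3 w.py w19
```

```text
0.86
30.4 n world [0.986 0.168 0.002] tilt about long axis deg -89.9 sag deg -38.0 c [ 561.2 -143.8   56.6] eef [ 566.4 -174.1   14.7] 0.13979684512376198 [-0.4  0.3 -0.5]
tool coords pct [[-2.1, -43.9, -24.1], [-0.1, -42.4, 34.3], [1.7, -17.9, 69.1]]
30.4 [ 566.4 -174.1   14.7] [-0.4  0.3 -0.5] 0.14
[[0.986, 0.0, -0.166], [0.166, -0.0, 0.986], [0.0, -1.0, -0.0]]
```

View pics/w19.png

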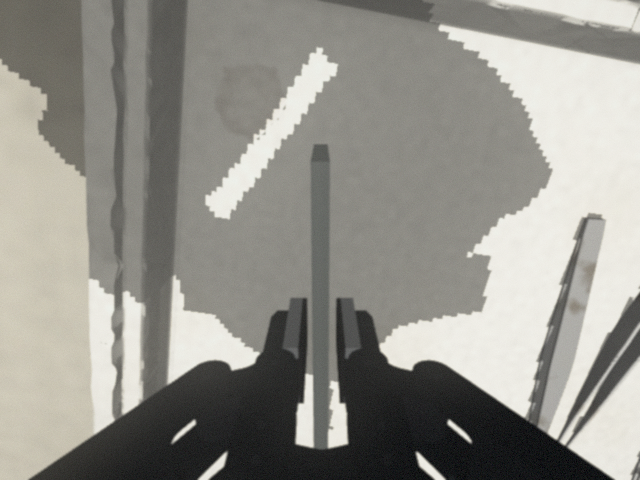

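Request:
drive_tool(gripper=[1, 1, 1, 1, 1, 1, 1, 1, 1, 1, 1], offset=[[0, 0, 0], [0, 0, 0], [0, 0, 0], [0, 0, 0], [0, -0.004, 0], [-0.004, 0, 0], [-0.006, 0, 0], [-0.006, 0, 0], [-0.002, 0.002, 0], [0, 0.002, 0], [0, 0.0005, 0]], turn=[0, 0, 0, 0, 0, 0, 0, 0, 0, 0, 0], force=40)

```text
time_s: 31.37
eef_pos: [548.2, -177.4, 14.7]
ee_rot: [0.705, -0.705, -0.058, 0.059]
force: [-8.7, 0.7, 13.6]
grip_width: 0.052
```

Request:
drive_tool(gripper=[0.93, 0.91, 0.89, 0.87, 0.86, 0.86], offset=[[0, 0, 0], [0, 0, 0], [0, 0, 0], [0, 0, 0], [0, 0, 0], [0, 0, 0]], turn=[0, 0, 0, 0, 0, 0], force=30)

```text
time_s: 31.87
eef_pos: [548.6, -177.2, 14.0]
ee_rot: [0.705, -0.705, -0.059, 0.059]
force: [-0.1, -0.0, 0.1]
grip_width: 0.14
```

```bash
python3 w.py w20;python3 pl.py
```

```text
31.8667 [ 548.6 -177.2   14. ] [-0.1 -0.   0.1] 0.14
[[0.986, -0.0, -0.166], [0.166, 0.0, 0.986], [-0.0, -1.0, 0.0]]
0.71
32.0167 n world [-0.986 -0.164  0.001] tilt about long axis deg 90.0 sag deg -66.6 c [ 543.1 -146.6   56.6] eef [ 548.6 -177.2   14. ] 0.14333904809769513 [ 0.1 -0.8  0.3]
tool coords pct [[-2.4, -44.5, -23.9], [-0.3, -43.0, 34.8], [1.7, -18.2, 69.9]]
```

View pics/w20.png

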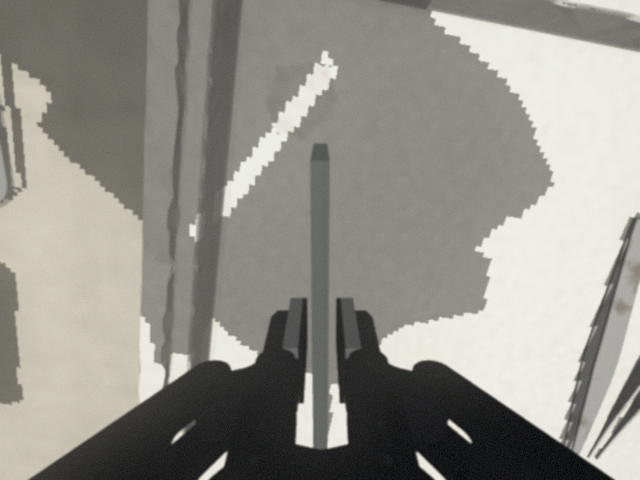

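Request:
drive_tool(gripper=[0.86, 0.86, 0.86, 0.86, 0.86, 0.86, 0.86, 0.86, 0.86, 0.86], offset=[[0, -0.006, 0], [0, -0.006, 0], [0, -0.006, 0], [0, 0, 0], [0.002, 0, 0], [0.002, 0, 0], [0.002, 0, 0], [0.002, 0, 0], [0.002, 0, 0], [0, 0, 0]], turn=[0, 0, 0, 0, 0, 0, 0, 0, 0, 0])

```text
time_s: 32.85
eef_pos: [558.7, -175.5, 31.9]
ee_rot: [0.705, -0.705, -0.059, 0.059]
force: [0.1, -0.1, 0.6]
grip_width: 0.138
```

```bash
python3 w.py w21;python3 pl.py
```

```text
32.85 [ 558.7 -175.5   31.9] [ 0.1 -0.1  0.6] 0.138
[[0.986, -0.0, -0.166], [0.166, 0.0, 0.986], [-0.0, -1.0, 0.0]]
0.97
33.0 n world [-0.932 -0.155  0.327] tilt about long axis deg 70.9 sag deg -0.3 c [ 554.4 -156.2   46.5] eef [ 558.5 -175.6   32. ] 0.14378173466309727 [ 0.1 -0.2 -0.4]
tool coords pct [[-9.0, -25.5, -61.0], [-0.4, -18.4, 25.7], [5.3, 11.5, 69.8]]
```

View pics/w21.png

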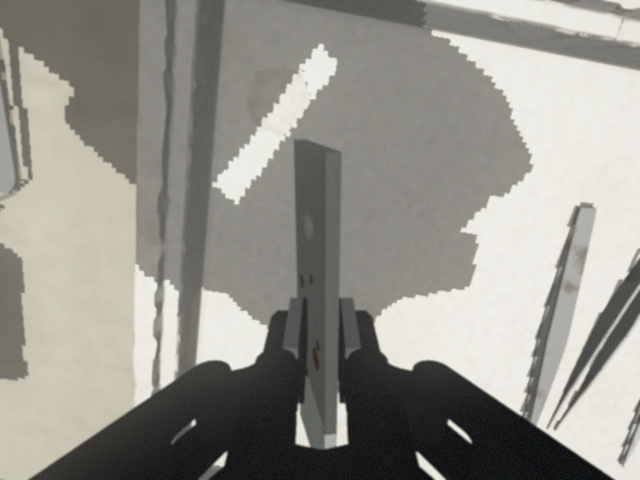

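Request:
drive_tool(gripper=[0.825, 0.79, 0.755, 0.72, 0.685, 0.65, 0.65, 0.65, 0.65, 0.65, 0.65, 0.65], offset=[[-0.0015, 0, 0], [-0.0015, 0, 0], [-0.0015, 0, 0], [-0.0015, 0, 0], [-0.0015, 0, 0], [-0.0015, 0, 0], [0, 0, 0], [0, 0.005, 0], [0, 0.005, 0], [0, 0.005, 0], [0, 0.003, 0], [0, 0, 0]], turn=[0, 0, 0, 0, 0, 0, 0, 0, 0, 0, 0, 0])

```text
time_s: 34.0
eef_pos: [549.2, -176.8, 13.0]
ee_rot: [0.705, -0.704, -0.058, 0.059]
force: [-0.3, -0.4, -0.1]
grip_width: 0.351
```

```bash
python3 w.py w22;python3 pl.py
```

```text
34.0 [ 549.2 -176.8   13. ] [-0.3 -0.4 -0.1] 0.351
[[0.986, -0.001, -0.166], [0.166, 0.001, 0.986], [-0.001, -1.0, 0.001]]
0.66
34.15 n world [-0.933 -0.156  0.325] tilt about long axis deg 71.0 sag deg -0.1 c [ 553.1 -152.4   42.8] eef [ 549.7 -177.1   14.1] 0.3495797486148774 [0.2 0.3 0.5]
tool coords pct [[-0.9, -43.5, -53.7], [7.8, -31.3, 27.8], [15.1, -2.9, 69.7]]
```

View pics/w22.png

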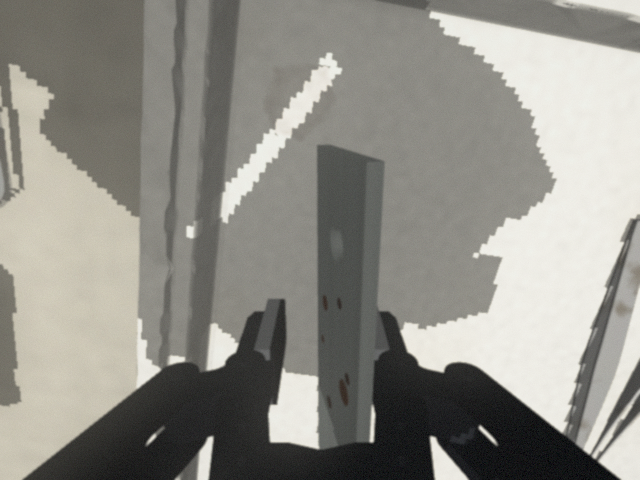

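Request:
drive_tool(gripper=[0.62, 0.59, 0.56, 0.53, 0.5, 0.47, 0.44, 0.41, 0.39, 0.37, 0.37], offset=[[0, 0, 0], [0, 0, 0], [0, 0, 0], [0, 0, 0], [0, 0, 0], [0, 0, 0], [0, 0, 0], [0, 0, 0], [0, 0, 0], [0, 0.001, 0], [0, 0, 0]], turn=[0, 0, 0, 0, 0, 0, 0, 0, 0, 0, 0])

```text
time_s: 35.07
eef_pos: [549.7, -177.1, 13.0]
ee_rot: [-0.705, 0.705, 0.059, -0.059]
force: [1.6, -0.5, 0.3]
grip_width: 0.631
```

```bash
python3 w.py w23;python3 pl.py
```

```text
35.0667 [ 549.7 -177.1   13. ] [ 1.6 -0.5  0.3] 0.631
[[0.986, 0.0, -0.166], [0.166, -0.0, 0.986], [0.0, -1.0, -0.0]]
0.58
35.2167 n world [-0.823 -0.139  0.551] tilt about long axis deg 56.5 sag deg 0.1 c [ 559.3 -154.1   37.3] eef [ 549.7 -177.1   13.1] 0.6331038183286448 [ 0.7 -0.4  0.6]
tool coords pct [[-0.5, -40.0, -57.9], [14.0, -25.6, 24.7], [25.6, -2.9, 69.8]]
```

View pics/w23.png

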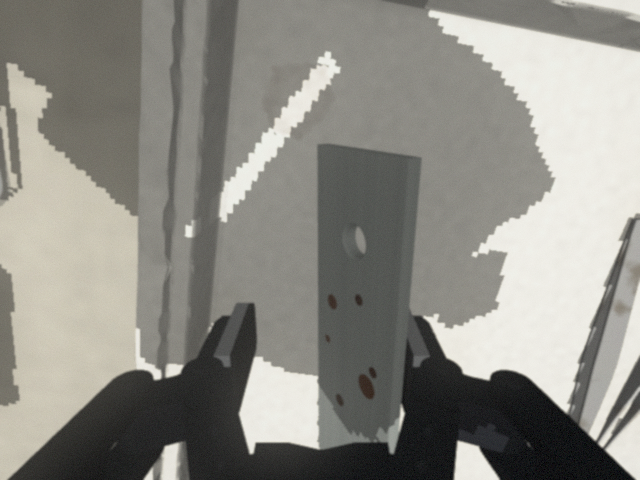

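Request:
drive_tool(gripper=[0.37, 0.37, 0.37, 0.37, 0.37, 0.37, 0.37, 0.37, 0.37], offset=[[0.002, 0.001, 0], [0.002, 0.0005, 0], [0.002, 0, 0], [0.002, 0, 0], [0.002, 0, 0], [0.002, 0, 0], [0.002, 0, 0], [0.001, 0, 0], [0, 0, 0]], turn=[0, 0, 0, 0, 0, 0, 0, 0, 0])

```text
time_s: 35.97
eef_pos: [564.6, -174.6, 11.6]
ee_rot: [-0.705, 0.705, 0.059, -0.059]
force: [-0.4, 0.6, -0.4]
grip_width: 0.633
```

```bash
python3 pl.py
```

```text
0.56
36.0667 n world [-0.462 -0.079  0.883] tilt about long axis deg 27.9 sag deg 0.1 c [ 568.2 -156.7   27.8] eef [ 564.4 -174.6   11.6] 0.6309400642293967 [0.7 0.5 0.3]
tool coords pct [[-13.8, -26.4, -57.2], [7.2, -16.6, 20.7], [25.6, -5.0, 69.4]]
```

Request:
drive_tool(gripper=[0.37, 0.37, 0.37, 0.37, 0.37, 0.37, 0.37, 0.37, 0.37], offset=[[0.001, 0, 0], [0.001, 0, 0], [0.001, 0, 0], [0.0005, 0, 0], [0.0005, 0, 0], [0.0005, 0, 0], [0.0005, 0, 0], [0.001, 0, 0], [0.001, 0, 0]], turn=[0, 0, 0, 0, 0, 0, 0, 0, 0])

```text
time_s: 36.82
eef_pos: [571.4, -173.4, 11.6]
ee_rot: [0.705, -0.705, -0.059, 0.059]
force: [-0.5, 0.4, 0.3]
grip_width: 0.632
```

```bash
python3 pl.py; python3 w.py w24
```

```text
0.84
36.9167 n world [-0.    -0.001  1.   ] tilt about long axis deg 0.0 sag deg 0.1 c [ 569.6 -161.8   17.1] eef [ 571.4 -173.4   11.6] 0.6309535605892829 [ 0.1 -0.3 -0.3]
tool coords pct [[-21.4, -7.0, -62.7], [0.1, -5.5, 15.6], [21.7, -4.0, 69.2]]
36.9167 [ 571.4 -173.4   11.6] [ 0.1 -0.3 -0.3] 0.631
[[0.986, 0.0, -0.166], [0.166, -0.0, 0.986], [0.0, -1.0, -0.0]]
```

View pics/w24.png

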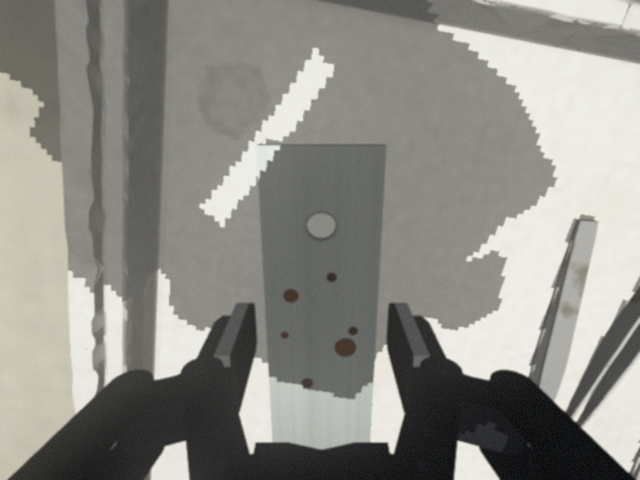

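Flat on the floor (top at z 17, tilt 0), right between the pads. Rise straight up and check everything.

Request:
drive_tool(gripper=[0.37, 0.37, 0.37, 0.37, 0.37, 0.37, 0.37, 0.37, 0.37], offset=[[0, -0.005, 0], [0, -0.01, 0], [0, -0.02, 0], [0, -0.03, 0], [0, -0.03, 0], [0, -0.03, 0], [0, -0.03, 0], [0, -0.02, 0], [0, 0, 0]], turn=[0, 0, 0, 0, 0, 0, 0, 0, 0])

```text
time_s: 37.72
eef_pos: [572.8, -174.1, 192.5]
ee_rot: [-0.703, 0.706, 0.062, -0.056]
force: [0.4, 0.0, -0.0]
grip_width: 0.631
```

```bash
python3 w.py w25 coupon forceps tray; python3 - <<'E'
from h import *
save("scene","scene25"); im,d=save("side","side25")
for n in ["bolt_knob","bar_handle","coupon","forceps","tray"]:
    r=ctrl.pinpoint("side",n); print(n,[(np.round(cam2world("side",x["centre"]),1).tolist(),round(x["score"],2)) for x in r[:2]])
E
```

```text
37.7167 [ 572.8 -174.1  192.5] [ 0.4  0.  -0. ] 0.631
[[0.986, 0.008, -0.166], [0.166, -0.004, 0.986], [0.007, -1.0, -0.006]]
coupon []
forceps [([668.5, -180.2, 3.0], 0.7)]
tray [([631.1, -173.7, -10.8], 0.69)]
bolt_knob [([522.4, 267.4, 96.7], 0.97)]
bar_handle [([601.0, 194.0, 183.3], 0.62)]
coupon [([571.8, -172.7, 12.4], 0.96)]
forceps [([666.1, -186.3, 12.8], 0.62), ([642.1, 205.6, 122.7], 0.59)]
tray [([636.3, -176.8, 1.6], 0.71)]
```

View pics/w25.png

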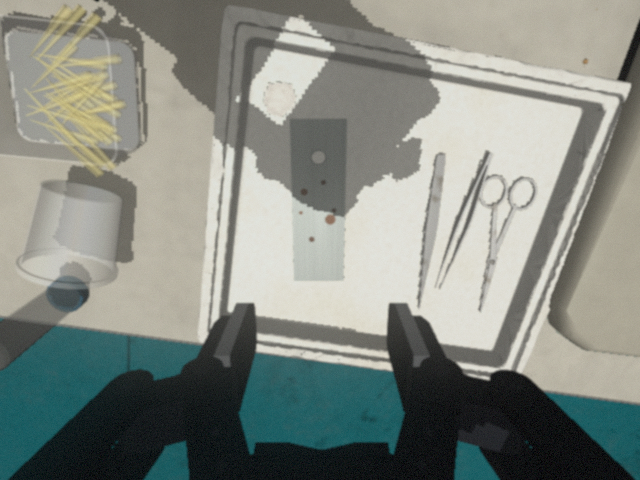

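View pics/side25.png

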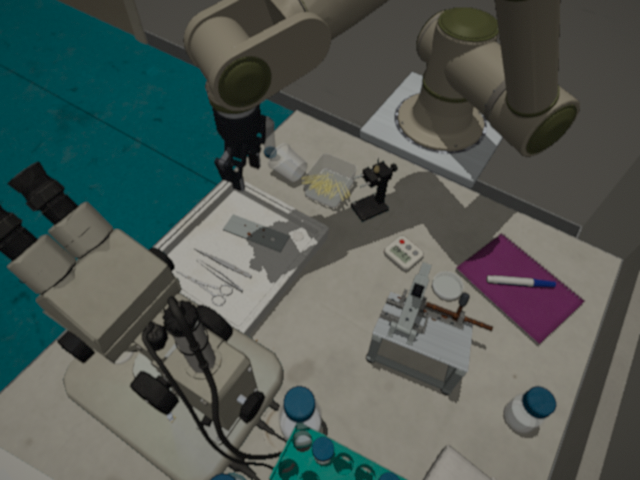

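View pics/scene25.png

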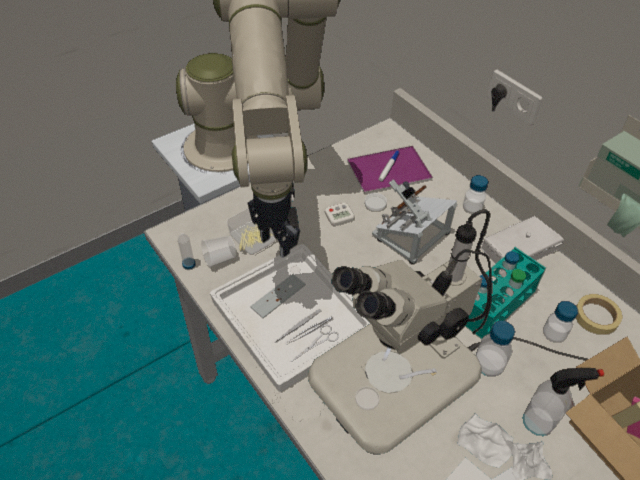

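Request:
drive_tool(gripper=[0.37, 0.37, 0.37], offset=[[0, 0, 0], [0, 0, 0], [0, 0, 0]], turn=[0, 0, 0])

```text
time_s: 38.52
eef_pos: [571.3, -173.4, 186.6]
ee_rot: [0.705, -0.705, -0.059, 0.059]
force: [-0.2, -1.4, 0.2]
grip_width: 0.628
```

```bash
python3 -c "
from rig import ctrl
print(ctrl.finish_job()); print(ctrl.sense()['time_s'])"
```

```text
the job is handed in; nothing more can be done
None
the job is handed in; nothing more can be done
```

The job is done and handed in at about 38.5 s of the 61 s allowed; no verdict was reported.

- **Bolt:** I worked it free in three rounds, with wedges near 7, 9.5 and 13 mm. It then ran out to its end stop, about 46 mm. The last side view still shows it drawn.
- **Hold-down bar:** I swung it up to about 1.0 to 1.1 rad, and it was still up in the last pictures.
- **Coupon:** I slid it out of the channel, stopping once to shift the grip closer to its middle. It now lies flat in the near half of the tray: tilt 0°, top at z 17 mm, centre at about (572, -173) mm.
- **Forceps and tube:** The forceps measured within about 5 mm of where they started, which is the accuracy of the camera measurement. The tube is still standing.

One thing did not go as planned. When the coupon touched the tray floor and I eased the grip to 20 N, it turned onto its long edge between the pads. It stayed between the fingers on the tray floor and did not fall. I moved its grip to the middle, shifted it 15 mm towards the robot, tipped it against one finger and let it down in small steps. The final settling was only a few millimetres.

The wrist camera did not find the coupon in the last view, though the picture shows it there. The side camera found it with a score of 0.96.

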